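Load the sample chamber and start the scan

ROBOT

A 6-joint arm with a two-finger parallel gripper is mounted at the origin on the work surface. World frame = base frame: x ahead of the robot, y to its left, z up, the work surface at z = 0. Lengths are in m, angles in degrees, forces in N, time in s.
With the tool pointing down it reaches from about 0.3 to 0.75 m from the base axis. Payload 8.5 kg.
Tool frame: the origin (TCP) lies at the very end of the fingers, on their centre line; the grasp point (between the pads) lies 19 mm behind it; x points along the fingers, y is the direction in which the jaws open and shut, and the axes are right-handed (so a half turn about x gives the same grasp; the last joint's range is limited). The gripper opens to 85 mm and grips with 20 to 120 N. Pads are 22 mm wide; open, the fingers measure 114 mm over their backs; the gripper's body (76 mm by 85 mm) begins 54 mm behind the grasp point. The pads swing forward as they close: fully open they stand 13 mm farther back than shut.
Start: joints at [-86.763, 21.807, 74.336, -0, 83.858, -12.336], TCP at [0.148, -0.53, 0.231] pointing down, gripper open.
Joint ranges: [-178.18, 178.18], [-50.72, 133.34], [12.68, 142.11], [-81.47, 261.47], [9.98, 163.14], [-165.26, 165.26]. Speed limits (degrees/s): [136.94, 136.94, 180, 180, 180, 180].

INTERFACE

Orientations are given as a 3x3 rotation matrix whose columns are the frame's x, y, z axes.
In Python, from rig import sensors, cams, env gives the robot as it stands.
- The arm moves only by the shell command python3 -m crank 'ROWS' [FORCE]. ROWS is a JSON object of lists of equal length, an entry for each row: "hand": the closure in counts, from 0 (fully open) to 255 (shut); "translation": the shift along the tool's x, y, z in m, a list of three; "dr": the turn, a rotation vector about the tool's x, y, z in rad, a list of three. A call has 1 to 5 rows; each row is the pose to reach, as a shift and turn from the pose commanded when the call began, along the tool's axes at that moment; what a row does not reach only later rows make up. A row lasts 1/10 s, in which the tool goes at most 50 mm and 8.59 degrees, less where a joint would pass 70% of its speed; a pose out of reach is approached as far as the arm can. A call with a gripper value outside its range is refused whole. The fingers move at their own pace and stop on an object; FORCE is the grip in N (left out, the last holds). Time passes only in rows, so rows that repeat a pose let the fingers close. It gives the time, the measured TCP pose, the force and the opening at its end, in the units of the state.
- sensors.observe(): the state, without advancing time (a new reading comes with each control period).
- cams.get_image(name): name is "scene" or "top" or "wrist"; returns (picture, depth): 480x640x3 uint8, blue, green, red; 480x640 float32, m along the optical axis (not along the pixel's ray), 0 where there is no reading.
- cams.calibration(name): a dict with "vertical_fov" (degrees; the focal length in pixels is half the picture's height over the tangent of half this angle, whatever the lens; pixels are square), "cx", "cy" (the principal point, pixels), "extrinsics" (4x4, takes a point from camera to world coordinates). Camera axes: x right, y down, z forward; pixel columns grow to the right and rows downward; lengths in m; the calibration is good to about 2 mm. A picture is of the moment at which its call begins: read the wrist's pose just before it. calibration takes no time and is no camera call; for the wrist camera it gives the pose at the moment of the call.
- env.close_job(): hands the job in, once; it reports no verdict.
The state is a dict: "time_s": time; "q": joint angles; "qvel": joint speeds; "joint_efforts": joint torques, N m; "position": TCP position; "tool_rot": TCP orientation; "ft_force": force on the tool from outside, world axes, zero at the start; "wrist_torque": the same for the moment, N m; "grip_width": finger opening in m.
Only numpy, scipy, OpenCV 4.12 (cv2) and the standard library are available. Lean on these libraries where they do the work, as an engineer would, in place of code of your own. Each camera call takes 0.05 s, during which the arm holds its last target. There are 200 camera calls.

TASK

Roll the chamber's slatted shutter all the way open, take the white reference puck out and stand it in its black case, and stand every sample holder from the table upright on a station square in the chamber, one to a square and centred on it. Then roll the shutter fully shut, and only then push the start button fully down and let it spring back. Leave everything else on the table where it is.

Things in the scene. Friction and masses are not known exactly. Their poses are not given: they have to be found in the camera images.
- track_axis (a point): Axis of the round track of the slatted shutter on the fixed sample chamber (grey and black, 332 deep x 304 wide x 216 mm high at its end walls and rear shell). Point: mid width, 50 mm above the table. x axis: level, from the chamber's front (robot side) to its back; y: along its width, to the left; z up. Shutter outer radius 153 mm.
- shutter_handle (a point): Middle of the shutter's handle: level round dark bar 10 mm thick, 100 mm long across the chamber (along its y), on posts at its ends, its centre 45 mm off the leading slat's face and 198 mm from the track axis. Shut: 163 mm in front of the axis, 112 mm above it. It rolls with the shutter up over the top towards the back.
- tambour (a joint): Shutter position, rad about the track axis: 0 = fully shut, 1.4 = fully open (end stop). It stays where it is left; it takes about 4 N at the handle to roll. At joint value q the handle is at angle q - 0.968 rad from straight up, positive towards the back. The start may be slightly ajar.
- start (a joint): Start button travel in m: 0 = released, 0.006 = fully down; springs back by itself; about 5 N when fully down.
- start_top (a point): Centre of the top of the round grey start button (30 mm across, pressed straight down), on a fixed grey panel box 60 x 80 x 45 mm on the table. z axis up.
- case_in (a point): Centre of the inner floor (4 mm above the table) of the fixed open-topped black case for the reference puck: 90 x 90 mm outside, walls 4 mm thick, 22 mm high.
- puck_mid (a point): Centre (22 mm above its underside) of the reference puck: white disc 42 mm across, 14 mm thick, with an upright steel stem 14 mm across and 30 mm tall on it (44 mm in all). It starts standing in the chamber, on the stations' row.
- station0 (a point): Centre of a station on the chamber floor: a light metal square 42 x 42 mm level with the floor, one of four in a row 56 mm apart along the chamber's width, 60 mm in front of the track axis. Floor 100 mm above the table; a sill 22 mm higher runs 71 mm in front of the row, a ledge 28 mm higher begins 40 mm behind it.
- station1 (a point): Centre of a station on the chamber floor: a light metal square 42 x 42 mm level with the floor, one of four in a row 56 mm apart along the chamber's width, 60 mm in front of the track axis. Floor 100 mm above the table; a sill 22 mm higher runs 71 mm in front of the row, a ledge 28 mm higher begins 40 mm behind it.
- station2 (a point): Centre of a station on the chamber floor: a light metal square 42 x 42 mm level with the floor, one of four in a row 56 mm apart along the chamber's width, 60 mm in front of the track axis. Floor 100 mm above the table; a sill 22 mm higher runs 71 mm in front of the row, a ledge 28 mm higher begins 40 mm behind it.
- station3 (a point): Centre of a station on the chamber floor: a light metal square 42 x 42 mm level with the floor, one of four in a row 56 mm apart along the chamber's width, 60 mm in front of the track axis. Floor 100 mm above the table; a sill 22 mm higher runs 71 mm in front of the row, a ledge 28 mm higher begins 40 mm behind it.
- holder0_mid (a point): Centre (23 mm above its underside) of a sample holder: dark steel foot 40 x 40 x 10 mm carrying an upright black plate 12 mm thick (along its x axis), 34 mm wide (along y), up to 46 mm above the underside, with a round glass window. About 0.12 kg. Starts standing on the table; may be absent.
- holder1_mid (a point): Centre (23 mm above its underside) of a sample holder: dark steel foot 40 x 40 x 10 mm carrying an upright black plate 12 mm thick (along its x axis), 34 mm wide (along y), up to 46 mm above the underside, with a round glass window. About 0.12 kg. Starts standing on the table; may be absent.
- holder2_mid (a point): Centre (23 mm above its underside) of a sample holder: dark steel foot 40 x 40 x 10 mm carrying an upright black plate 12 mm thick (along its x axis), 34 mm wide (along y), up to 46 mm above the underside, with a round glass window. About 0.12 kg. Starts standing on the table; may be absent.
- holder3_mid (a point): Centre (23 mm above its underside) of a sample holder: dark steel foot 40 x 40 x 10 mm carrying an upright black plate 12 mm thick (along its x axis), 34 mm wide (along y), up to 46 mm above the underside, with a round glass window. About 0.12 kg. Starts standing on the table; may be absent.
- post_base: Post base, not part of the job: round dark disc 38 mm across, 10 mm thick, with a steel stub 16 mm across to 32 mm height. Origin under its centre.
- lens_ring: Lens ring, not part of the job: black ring 40 mm across, 14 mm high. Origin under its centre.
- lens_cleaner: Small white bottle, not part of the job: 40 mm across, 90 mm tall. Origin under its centre.
- clamp_block: Steel clamp block on the left, not part of the job: 50 x 25 x 20 mm. Origin under its centre.
Things that resemble listed ones, but are neither listed nor needed, are in the scene too. Of the things that look like the part that bears start, the middle-sized one is meant.

How it is judged:
By the outcome, as a careful person would: the job done as asked, in the order asked, and still so for the second after the job is handed in, with the robot touching nothing.
Of holder0, holder1, holder2, holder3 only 2 to 4 are there at a start; the rules pass over those that are not, and their reading is None.
At some moment in a run one of holder0, holder1, holder2, holder3 may be knocked a few centimetres aside while the robot is not near it.
It also fails if it takes over 210 s, if anything falls off the work surface, if the arm or the gripper's body presses on something with over 40 N, if the wrist force passes 120 N, or if a joint passes its speed limit or range.

## Working session

There is one attempt and no reset: what is moved stays moved. The work goes in short steps, Python scripts to look and compute and a shell command to move; the robot and the scene stay as the last step left them, time stands still between calls to the robot, and variables do not carry over. Pictures are saved under pics/ and viewed, about 12 in all and at most 16, crops included, and the job is handed in when it is done.

```bash
ls; mkdir -p pics; cat > h.py <<'E'
import numpy as np, cv2, json
from rig import sensors, cams, env
def K(name):
    c=cams.calibration(name); f=240/np.tan(np.radians(c["vertical_fov"])/2)
    return f,c["cx"],c["cy"],np.array(c["extrinsics"])
def world(name,depth,cal=None):
    f,cx,cy,E=cal or K(name)
    v,u=np.mgrid[0:480,0:640]
    P=np.stack([(u-cx)/f*depth,(v-cy)/f*depth,depth],-1)
    return P@E[:3,:3].T+E[:3,3]
def grab(name,fn):
    cal=K(name); im,d=cams.get_image(name); cv2.imwrite("pics/"+fn+".png",im); np.savez("/tmp/"+fn,im=im,d=d,W=world(name,d,cal)); return im,d
E
python3 - <<'E'
from h import *
s=sensors.observe(); print({k:np.round(v,3).tolist() for k,v in s.items()})
for n in ["scene","top"]:
    grab(n,n+"0"); f,cx,cy,E=K(n); print(n,f,cx,cy,E.round(3).tolist())
E
```

```text
pics
{'time_s': 0.0, 'q': [-86.76, 21.841, 74.385, 0.004, 83.859, -12.334], 'qvel': [-0.03, 0.079, 0.049, -0.009, -0.059, -0.033], 'joint_efforts': [0.0, -44.846, -23.127, -0.0, 0.005, 0.0], 'position': [0.148, -0.529, 0.231], 'tool_rot': [[-0.0, 0.268, -0.963], [0.001, -0.963, -0.268], [-1.0, -0.001, -0.0]], 'ft_force': [0.248, -0.28, 0.364], 'wrist_torque': [0.071, 0.037, 0.03], 'grip_width': 0.085}
scene 437.91913122462455 321.3147442323195 242.89587536078497 [[-0.526, 0.738, -0.423, 0.831], [0.85, 0.451, -0.272, 0.281], [-0.01, -0.503, -0.864, 0.889], [0.0, 0.0, 0.0, 1.0]]
top 459.4449631707043 315.64692299285116 239.458455559864 [[0.002, -0.995, 0.104, 0.366], [-1.0, -0.002, -0.004, 0.064], [0.005, -0.104, -0.995, 1.159], [0.0, 0.0, 0.0, 1.0]]
```

View pics/top0.png

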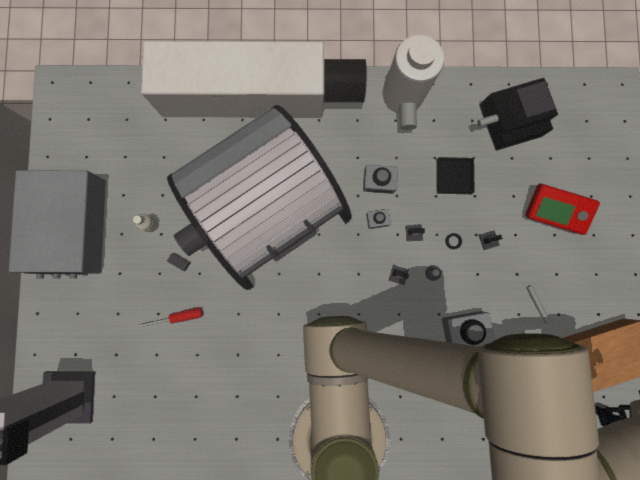

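View pics/scene0.png

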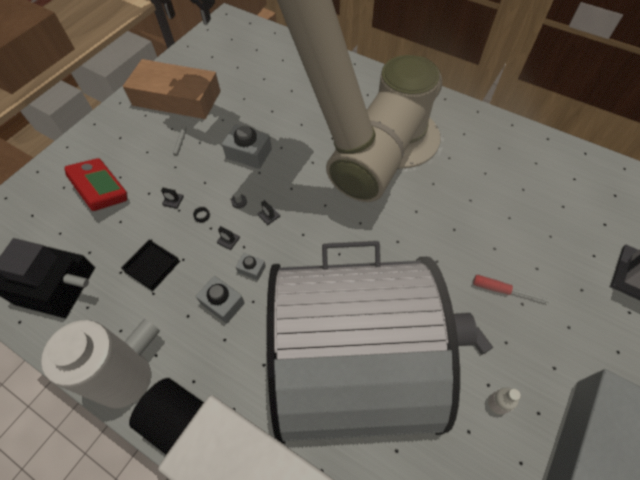

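Three holders: top (415,232), (490,240), (399,272). Lens ring (454,241) and post base (433,272) are distractors. Three button boxes: (380,178), (378,217), (470,330); I'll measure them.

```bash
python3 - <<'E'
from h import *
from scipy.optimize import least_squares
T=np.load("/tmp/top0.npz");S=np.load("/tmp/scene0.npz")
pts=[]
m=np.zeros((480,640),np.uint8);cv2.fillPoly(m,[np.array([[190,205],[285,128],[325,205],[250,265]])],1);pts.append(T["W"][(m>0)&(T["d"]>0)])
m=np.zeros((480,640),np.uint8);cv2.fillPoly(m,[np.array([[282,275],[425,270],[440,345],[282,350]])],1);pts.append(S["W"][(m>0)&(S["d"]>0)])
for P in pts:
    P=P[P[:,2]>0.1]
    def r(p,P=P):
        c,s=np.cos(p[2]),np.sin(p[2]); u=(P[:,0]-p[0])*c+(P[:,1]-p[1])*s
        return np.hypot(u,P[:,2]-0.05)-0.153
    o=least_squares(r,[0.6,0.2,0.6],loss='soft_l1',f_scale=0.002); print(len(P),o.x,np.abs(o.fun).mean() if 0 else np.median(abs(r(o.x))))
    p=o.x
# width extents: all chamber points with radius ~0.153-0.17
for D in (T,S):
    W=D["W"].reshape(-1,3); W=W[(D["d"].ravel()>0)]
    c,s=np.cos(p[2]),np.sin(p[2]); u=(W[:,0]-p[0])*c+(W[:,1]-p[1])*s; v=-(W[:,0]-p[0])*s+(W[:,1]-p[1])*c; R=np.hypot(u,W[:,2]-.05)
    k=(R>0.157)&(R<0.172)&(W[:,2]>0.08)&(abs(u)<.17)&(abs(v)<.3)
    h,e=np.histogram(v[k],bins=np.arange(-.3,.3,.01)); print([(round(a,2),b) for a,b in zip(e,h) if b>10])
    k=(R>0.185)&(R<0.21)&(W[:,2]>0.1)&(u<0)&(abs(v)<.15)
    print("handle u,v,z",k.sum(),np.median(u[k]),v[k].min(),v[k].max(),np.median(W[k,2]), 'ang',np.median(np.arctan2(u[k],W[k,2]-.05)))
# z-clusters on table, top
W=T["W"]; z=W[...,2]
m=((z>0.006)&(z<0.12)&(T["d"]>0)).astype(np.uint8); m[:,:350]=0; m[:150]=0
n,l,st,ce=cv2.connectedComponentsWithStats(m)
for i in range(1,n):
    if st[i,4]<40: continue
    P=W[l==i]; print(ce[i].round(), st[i].tolist(), 'mean',P.mean(0).round(4),'zmax',np.percentile(P[:,2],98).round(4), cv2.minAreaRect(P[:,:2].astype(np.float32)*1000))
E
```

```text
9292 [ 0.86511428 -0.21469626  0.60624367] 0.00118401530420581
11487 [0.65917134 0.07974237 0.60510989] 0.000791143007782491
[(np.float64(-0.3), np.int64(112)), (np.float64(-0.29), np.int64(49)), (np.float64(-0.22), np.int64(17)), (np.float64(-0.21), np.int64(25)), (np.float64(-0.2), np.int64(28)), (np.float64(-0.19), np.int64(30)), (np.float64(-0.18), np.int64(29)), (np.float64(-0.17), np.int64(29)), (np.float64(-0.16), np.int64(30)), (np.float64(-0.15), np.int64(14)), (np.float64(-0.14), np.int64(19)), (np.float64(-0.13), np.int64(35)), (np.float64(-0.12), np.int64(35)), (np.float64(-0.11), np.int64(36)), (np.float64(-0.1), np.int64(38)), (np.float64(-0.09), np.int64(32)), (np.float64(-0.08), np.int64(29)), (np.float64(-0.07), np.int64(27)), (np.float64(-0.06), np.int64(31)), (np.float64(-0.05), np.int64(29)), (np.float64(-0.04), np.int64(38)), (np.float64(-0.03), np.int64(22)), (np.float64(-0.02), np.int64(361)), (np.float64(-0.01), np.int64(495)), (np.float64(0.0), np.int64(121)), (np.float64(0.01), np.int64(122)), (np.float64(0.02), np.int64(122)), (np.float64(0.03), np.int64(12
[... 4488 characters left out ...]
286, 23, 38, 209] mean [ 0.324  -0.494   0.0112] zmax 0.016 ((324.987548828125, -494.2960510253906), (100.13092803955078, 13.93239974975586), 25.22798728942871)
[469. 329.] [442, 311, 53, 36, 1464] mean [ 0.27   -0.3024  0.0605] zmax 0.0875 ((264.140869140625, -308.9218444824219), (75.54373168945312, 103.9701156616211), 9.612414360046387)
[612. 352.] [563, 319, 77, 73, 3348] mean [ 0.2174 -0.6346  0.0651] zmax 0.0737 ((208.79742431640625, -643.2843627929688), (122.4296875, 173.3927001953125), 17.647083282470703)
[377. 435.] [369, 404, 18, 63, 627] mean [ 0.0143 -0.0898  0.0119] zmax 0.0178 ((12.728206634521484, -91.48294067382812), (146.02511596679688, 37.277442932128906), 4.517838001251221)
```

Box at (380,178) measures 62×80×45 mm: the middle-sized one (others 41×54 and 76×104). Refining the chamber frame, handle and holder yaws.

```bash
python3 - <<'E'
from h import *
T=np.load("/tmp/top0.npz");S=np.load("/tmp/scene0.npz")
from scipy.optimize import least_squares
# table z offset
for n,D in(("top",T),("scene",S)):
    W=D["W"].reshape(-1,3);W=W[D["d"].ravel()>0];k=(abs(W[:,2])<.01)&(W[:,0]>.3)&(W[:,0]<.7)&(abs(W[:,1])<.4);print(n,"table z",np.median(W[k,2]))
yaw=.605;p=[.659,.0797]
c,s=np.cos(yaw),np.sin(yaw)
for n,D in(("top",T),("scene",S)):
    W=D["W"].reshape(-1,3); W=W[(D["d"].ravel()>0)]
    u=(W[:,0]-p[0])*c+(W[:,1]-p[1])*s; v=-(W[:,0]-p[0])*s+(W[:,1]-p[1])*c; R=np.hypot(u,W[:,2]-.05)
    k=(R>0.161)&(R<0.17)&(W[:,2]>0.16)&(abs(u)<.17)&(v>-.05)&(v<.32); h,e=np.histogram(v[k],bins=np.arange(-.04,.31,.002)); print(n,"wall",[(round(float(a)*1000),int(b)) for a,b in zip(e,h) if b>10])
    # slat axis offset given fixed yaw
    k=(abs(R-.153)<.006)&(v>.01)&(v<.25)&(u<.05)&(u>-.14)&(W[:,2]>.1)
    P=W[k];f=lambda q:np.hypot((P[:,0]-p[0])*np.cos(yaw+q[2])+(P[:,1]-p[1])*np.sin(yaw+q[2])-q[0],P[:,2]-.05-q[1])-.153
    o=least_squares(f,[0,0,0],loss='soft_l1',f_scale=.002);print("du,dz,dyaw",o.x)
    k=(R>0.185)&(R<0.212)&(W[:,2]>0.1)&(u<0)&(v>0)&(v<.28); print("handle",k.sum(),np.percentile(v[k],[1,99]),'u,z',np.median(u[k]),np.median(W[k,2]),'R',np.median(R[k]),'ang',np.median(np.arctan2(u[k],W[k,2]-.05)))
    for nm,x,y in(("h415",.504,-.189),("h490",.486,-.379),("h399",.398,-.148)):
        k=(np.hypot(W[:,0]-x,W[:,1]-y)<.035)&(W[:,2]>.02); A=cv2.minAreaRect((W[k,:2]*1000).astype(np.float32))
        k2=(np.hypot(W[:,0]-x,W[:,1]-y)<.035)&(W[:,2]>.005); B=cv2.minAreaRect((W[k2,:2]*1000).astype(np.float32))
        k3=(np.hypot(W[:,0]-x,W[:,1]-y)<.035)&(W[:,2]>.042); C=np.cov((W[k3,:2]*1000).T); w,V=np.linalg.eigh(C)
        print(nm,np.round(A[0]+A[1]+(A[2],),1),np.round(B[0]+B[1]+(B[2],),1),"top",k3.sum(),(W[k3].mean(0)*1000).round(1),np.degrees(np.arctan2(V[1,1],V[0,1])).round(1),w.round(1))
    k=(np.hypot(W[:,0]-.637,W[:,1]+.1)<.05)&(W[:,2]>.056);print("btn",k.sum(),(W[k].mean(0)*1000).round(1),cv2.minEnclosingCircle((W[k,:2]*1000).astype(np.float32)), np.percentile(W[k,2],95))
    k=(np.hypot(W[:,0]-.651,W[:,1]+.295)<.08)&(W[:,2]>.016);print("case",k.sum(),cv2.minAreaRect((W[k,:2]*1000).astype(np.float32)))
E
```

```text
top table z -2.648900363411144e-05
scene table z 2.5383429897107845e-05
top wall [(-16, 89), (-14, 100), (-12, 99), (-10, 98), (-8, 95), (-6, 106), (-4, 46), (-2, 19), (0, 19), (2, 18), (4, 21), (6, 15), (8, 21), (10, 17), (12, 19), (14, 19), (16, 22), (18, 15), (20, 20), (22, 15), (24, 22), (26, 15), (28, 21), (30, 20), (32, 17), (34, 17), (36, 18), (38, 22), (40, 19), (42, 17), (44, 18), (46, 17), (48, 19), (50, 19), (52, 19), (54, 19), (56, 21), (58, 17), (60, 17), (62, 20), (64, 18), (66, 20), (68, 18), (70, 17), (72, 19), (74, 21), (76, 19), (78, 17), (80, 20), (82, 19), (84, 17), (86, 20), (88, 20), (90, 18), (92, 20), (94, 17), (96, 21), (98, 18), (100, 19), (102, 19), (104, 19), (106, 19), (108, 18), (110, 19), (112, 19), (114, 18), (116, 20), (118, 18), (120, 18), (122, 19), (124, 20), (126, 16), (128, 21), (130, 17), (132, 20), (134, 18), (136, 19), (138, 18), (140, 19), (142, 18), (144, 20), (146, 18), (148, 18), (150, 19), (152, 18), (154, 19), (156, 17), (158, 20), (160, 19), (162, 17), (164, 22), (166, 17), (168, 17), (170, 23), (172, 17), (174, 18), (176, 19), (178, 18
[... 3132 characters left out ...]
43] u,z -0.15141511666923463 0.1770330466191653 R 0.19792081480999024 ang -0.8756775617804727
h415 [ 504.3 -188.5   13.1   34.8    4.6] [ 503.9 -188.9   39.9   39.8    2.7] top 75 [ 504.1 -188.5   45.3] 92.8 [ 14.3 103.5]
h490 [ 485.4 -377.3   14.7   36.5   16.4] [ 484.7 -378.1   40.9   41.1   15.2] top 66 [ 485.5 -377.5   45.6] 104.7 [ 16.  104.7]
h399 [ 398.1 -147.4   36.1   13.2   75.3] [ 397.  -147.9   41.2   40.7   73. ] top 65 [ 397.5 -147.7   45.7] 72.1 [ 12.9 100.1]
btn 286 [ 638.6 -100.    62.3] ((637.4083251953125, -101.75211334228516), 23.015851974487305) 0.06850893060019278
case 367 ((649.4937744140625, -296.4432678222656), (94.5611343383789, 90.5726089477539), 88.74775695800781)
```

```bash
cat >> h.py <<'E'
A=np.array([.5820,.1918]); YAW=np.degrees(.6057)
def cw(u,v):
    c,s=np.cos(np.radians(YAW)),np.sin(np.radians(YAW)); return A+[c*u-s*v,s*u+c*v]
def go(x,y,z,yaw):
    "delta in current tool frame to pointing-down TCP (x,y,z), jaw axis at yaw"
    from scipy.spatial.transform import Rotation as R
    s=sensors.observe(); r=np.array(s["tool_rot"]); a=np.radians(yaw)
    t=np.array([[0,np.cos(a),np.sin(a)],[0,np.sin(a),-np.cos(a)],[-1,0,0]])
    t[:,2]=np.cross(t[:,0],t[:,1])
    print("tr",(r.T@(np.array([x,y,z])-s["position"])).round(4).tolist(),"dr",R.from_matrix(r.T@t).as_rotvec().round(4).tolist(),"t",round(s["time_s"],2),"F",np.round(s["ft_force"],1),"w",round(s["grip_width"],4))
E
N="[0,0,0]"
python3 -m crank '{"hand":[0,0,0,0,0],"translation":[[0,0,0],[0,0,0],[0,0,0],[0,0,0],[0,0,0]],"dr":[[-0.14,0,0],[-0.28,0,0],[-0.42,0,0],[-0.56,0,0],[-0.7,0,0]]}'
python3 -m crank '{"hand":[0,0,0,0,0],"translation":[[0,0,0],[0,0,0],[0,0,0],[0,0,0],[0,0,0]],"dr":[[-0.14,0,0],[-0.28,0,0],[-0.42,0,0],[-0.56,0,0],[-0.7,0,0]]}'
python3 -m crank '{"hand":[0,0,0,0,0],"translation":[[0,0,0],[0,0,0],[0,0,0],[0,0,0],[0,0,0]],"dr":[[-0.14,0,0],[-0.28,0,0],[-0.42,0,0],[-0.506,0,0],[-0.506,0,0]]}'
python3 -c "
from h import *
go(*cw(-.154,0),.30,YAW)"
```

```text
time_s: 0.6
position: [0.1476, -0.5296, 0.231]
tool_rot: [[-0.0, 0.829, -0.559], [0.001, -0.559, -0.829], [-1.0, -0.001, -0.001]]
ft_force: [-0.5, 0.3, 0.3]
grip_width: 0.0854
time_s: 1.1
position: [0.1476, -0.5296, 0.231]
tool_rot: [[-0.0, 0.994, 0.107], [0.001, 0.107, -0.994], [-1.0, 0.0, -0.001]]
ft_force: [-0.0, 0.3, 0.1]
grip_width: 0.0855
time_s: 1.6
position: [0.1476, -0.5296, 0.231]
tool_rot: [[-0.0, 0.821, 0.571], [0.001, 0.571, -0.821], [-1.0, 0.0, -0.001]]
ft_force: [-0.4, 0.2, -0.5]
grip_width: 0.086
tr [-0.0685, 0.6145, -0.3447] dr [0.0019, -0.0007, -0.0005] t 1.6 F [-0.4  0.2 -0.5] w 0.086
```

```bash

R='x'
python3 -m crank '{"hand":[0,0,0,0,0],"translation":[[-0.0046,0.041,-0.023],[-0.0091,0.0819,-0.046],[-0.0137,0.1229,-0.069],[-0.0182,0.1639,-0.092],[-0.0228,0.2048,-0.1149]],"dr":[[0,0,0],[0,0,0],[0,0,0],[0,0,0],[0,0,0]]}' >/dev/null
python3 -m crank '{"hand":[0,0,0,0,0],"translation":[[-0.0046,0.041,-0.023],[-0.0091,0.0819,-0.046],[-0.0137,0.1229,-0.069],[-0.0182,0.1639,-0.092],[-0.0228,0.2048,-0.1149]],"dr":[[0,0,0],[0,0,0],[0,0,0],[0,0,0],[0,0,0]]}' >/dev/null
python3 -m crank '{"hand":[0,0,0,0,0],"translation":[[-0.0046,0.041,-0.023],[-0.0091,0.0819,-0.046],[-0.0137,0.1229,-0.069],[-0.0182,0.1639,-0.092],[-0.0228,0.2048,-0.1149]],"dr":[[0,0,0],[0,0,0],[0,0,0],[0,0,0],[0,0,0]]}'
python3 - <<'E'
from h import *
go(*cw(-.154,0),.30,YAW)
go(*cw(-.154,0),.155,YAW)
for n in("wrist","scene"): grab(n,n+"1")
f,cx,cy,E=K("wrist");print(E.round(3).tolist())
S=np.load("/tmp/scene1.npz");T=S["W"].reshape(-1,3)
d=T[:,:2]-A;c,s=np.cos(np.radians(YAW)),np.sin(np.radians(YAW));u=d@[c,s];v=d@[-s,c];R=np.hypot(u,T[:,2]-.05)
k=(R>.18)&(R<.215)&(abs(v)<.07)&(u<0)&(T[:,2]>.1)&(T[:,2]<.2);print(k.sum(),np.median(u[k]),np.median(T[k,2]))
cv2.imwrite("pics/ws1.png",cv2.hconcat([cv2.resize(cv2.imread("pics/wrist1.png"),(400,300)),cv2.resize(cv2.imread("pics/scene1.png"),(400,300))]))
E
```

```text
time_s: 3.1
position: [0.456, 0.1059, 0.2999]
tool_rot: [[0.0, 0.823, 0.568], [-0.0, 0.568, -0.823], [-1.0, -0.0, 0.0]]
ft_force: [0.6, -0.7, 0.2]
grip_width: 0.0851
tr [-0.0001, -0.0016, 0.0011] dr [-0.0011, 0.0001, 0.0] t 3.1 F [ 0.6 -0.7  0.2] w 0.0851
tr [0.1449, -0.0016, 0.0011] dr [-0.0011, 0.0001, 0.0] t 3.1 F [ 0.6 -0.7  0.2] w 0.0851
[[0.819, 0.55, 0.162, 0.416], [0.573, -0.786, -0.231, 0.168], [0.0, 0.282, -0.959, 0.443], [0.0, 0.0, 0.0, 1.0]]
379 -0.1516532894645461 0.17661273367780894
```

View pics/ws1.png

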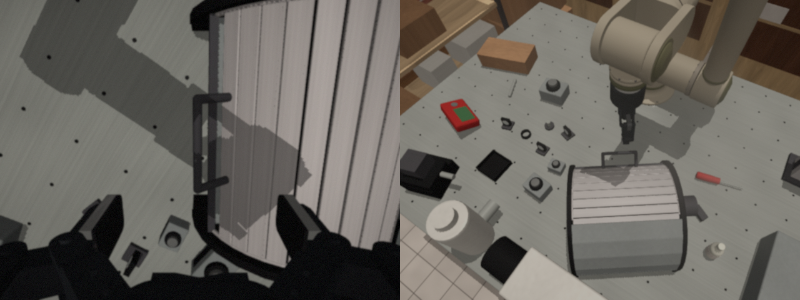

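The wrist view shows the handle bar centred between the jaws (left half, about (205,145)). I narrow the jaws, then descend over the bar.

```bash

python3 -m crank '{"hand":[175,175,175,175,175],"translation":[[0.02,-0.0016,0.001],[0.04,-0.0016,0.001],[0.05,-0.002,0.001],[0.06,-0.002,0.001],[0.06,-0.002,0.001]],"dr":[[0,0,0],[0,0,0],[0,0,0],[0,0,0],[0,0,0]]}' 30
python3 -m crank '{"hand":[175,175,175,175,175],"translation":[[0.0,0,0],[0,0,0],[0,0,0],[0,0,0],[0,0,0]],"dr":[[0,0,0],[0,0,0],[0,0,0],[0,0,0],[0,0,0]]}' 30
python3 -c "
from h import *
go(*cw(-.154,0),.154,YAW)"
```

```text
time_s: 3.7
position: [0.4543, 0.1015, 0.239]
tool_rot: [[-0.002, 0.822, 0.569], [0.0, 0.569, -0.822], [-1.0, -0.001, -0.001]]
ft_force: [-0.5, -0.3, -0.5]
grip_width: 0.027
time_s: 4.2
position: [0.4547, 0.1018, 0.2399]
tool_rot: [[0.0, 0.821, 0.57], [0.0, 0.57, -0.821], [-1.0, 0.0, 0.0]]
ft_force: [-0.3, -0.4, -0.0]
grip_width: 0.0265
tr [0.0859, 0.0019, -0.0015] dr [0.0013, 0.0002, -0.0003] t 4.2 F [-0.3 -0.4 -0. ] w 0.0265
```

```bash

python3 -m crank '{"hand":[175,175,175,175,175],"translation":[[0.02,0.001,-0.0015],[0.04,0.001,-0.0015],[0.06,0.001,-0.0015],[0.08,0.001,-0.0015],[0.086,0.001,-0.0015]],"dr":[[0,0,0],[0,0,0],[0,0,0],[0,0,0],[0,0,0]]}' 30
python3 -m crank '{"hand":[255,255,255,255,255],"translation":[[0.0,0,0],[0,0,0],[0,0,0],[0,0,0],[0,0,0]],"dr":[[0,0,0],[0,0,0],[0,0,0],[0,0,0],[0,0,0]]}' 30
python3 - <<'E'
from h import *
go(*cw(-.154,0),.154,YAW)
p=np.array(sensors.observe()["position"]);c,s=np.cos(np.radians(YAW)),np.sin(np.radians(YAW));d=p[:2]-A;u0=d@[c,s];print("u,v,z",u0,d@[-s,c],p[2])
z0=p[2]+.019-.05; a0=np.arctan2(u0,z0); print("ang",a0,"R",np.hypot(u0,z0))
# arc offsets from start for angles
for a in np.linspace(a0,.45,31)[1:]: print(round(a,3),"[%.4f,%.4f,0]"%(-(.198*np.cos(a)-.198*np.cos(a0)),.198*(np.sin(a)-np.sin(a0))))
E
```

```text
time_s: 4.7
position: [0.4538, 0.1036, 0.1522]
tool_rot: [[-0.003, 0.821, 0.57], [0.0, 0.57, -0.821], [-1.0, -0.002, -0.002]]
ft_force: [-0.2, -0.1, 0.3]
grip_width: 0.0265
time_s: 5.2
position: [0.4547, 0.1036, 0.1541]
tool_rot: [[0.001, 0.821, 0.57], [-0.0, 0.57, -0.821], [-1.0, 0.0, 0.0]]
ft_force: [0.0, 0.5, -2.7]
grip_width: 0.0088
tr [0.0001, 0.0009, 0.0] dr [0.0013, 0.0004, -0.0005] t 5.2 F [ 0.   0.5 -2.7] w 0.0088
u,v,z -0.15488514416286436 2.253691756706515e-05 0.15409715517898898
ang -0.8992561589677871 R 0.1978441747828613
-0.854 [-0.0068,0.0057,0]
-0.809 [-0.0134,0.0117,0]
-0.764 [-0.0197,0.0180,0]
-0.719 [-0.0257,0.0245,0]
-0.674 [-0.0315,0.0314,0]
-0.629 [-0.0369,0.0385,0]
-0.584 [-0.0419,0.0458,0]
-0.539 [-0.0467,0.0533,0]
-0.494 [-0.0511,0.0610,0]
-0.45 [-0.0551,0.0690,0]
-0.405 [-0.0588,0.0771,0]
-0.36 [-0.0621,0.0853,0]
-0.315 [-0.0651,0.0937,0]
-0.27 [-0.0677,0.1023,0]
-0.225 [-0.0698,0.1109,0]
-0.18 [-0.0716,0.1196,0]
-0.135 [-0.0730,0.1284,0]
-0.09 [-0.0740,0.1373,0]
-0.045 [-0.0746,0.1462,0]
0.0 [-0.0748,0.1551,0]
0.045 [-0.0746,0.1640,0]
0.09 [-0.0740,0.1728,0]
0.135 [-0.0730,0.1817,0]
0.18 [-0.0716,0.1905,0]
0.225 [-0.0698,0.1992,0]
0.27 [-0.0676,0.2078,0]
0.315 [-0.0651,0.2164,0]
0.36 [-0.0621,0.2248,0]
0.405 [-0.0588,0.2330,0]
0.45 [-0.0551,0.2411,0]
```

```bash

python3 -m crank '{"hand":[255,255,255,255,255],"translation":[[-0.0068,0.0057,0],[-0.0134,0.0117,0],[-0.0197,0.0180,0],[-0.0257,0.0245,0],[-0.0315,0.0314,0]],"dr":[[0,0,0],[0,0,0],[0,0,0],[0,0,0],[0,0,0]]}' 30
python3 -m crank '{"hand":[255,255,255,255,255],"translation":[[-0.0054,0.0071,0],[-0.0104,0.0144,0],[-0.0152,0.0219,0],[-0.0196,0.0296,0],[-0.0236,0.0376,0]],"dr":[[0,0,0],[0,0,0],[0,0,0],[0,0,0],[0,0,0]]}' 
python3 -m crank '{"hand":[255,255,255,255,255],"translation":[[-0.0037,0.0081,0],[-0.007,0.0163,0],[-0.01,0.0247,0],[-0.0126,0.0333,0],[-0.0147,0.0419,0]],"dr":[[0,0,0],[0,0,0],[0,0,0],[0,0,0],[0,0,0]]}'

```

```text
time_s: 5.7
position: [0.4804, 0.1215, 0.1862]
tool_rot: [[-0.001, 0.821, 0.571], [-0.001, 0.571, -0.821], [-1.0, -0.001, 0.001]]
ft_force: [-3.3, -4.4, -2.9]
grip_width: 0.0087
time_s: 6.2
position: [0.5114, 0.1429, 0.2107]
tool_rot: [[0.001, 0.821, 0.57], [-0.001, 0.57, -0.821], [-1.0, -0.0, 0.001]]
ft_force: [-6.0, -5.6, 4.4]
grip_width: 0.0089
time_s: 6.7
position: [0.5463, 0.1671, 0.2257]
tool_rot: [[0.002, 0.821, 0.57], [-0.001, 0.57, -0.821], [-1.0, 0.002, 0.002]]
ft_force: [-3.6, -4.6, 5.3]
grip_width: 0.0087
```

```bash

python3 -m crank '{"hand":[255,255,255,255,255],"translation":[[-0.0018,0.0087,0],[-0.0032,0.0175,0],[-0.0042,0.0264,0],[-0.0048,0.0353,0],[-0.005,0.0442,0]],"dr":[[0,0,0],[0,0,0],[0,0,0],[0,0,0],[0,0,0]]}' 
python3 -m crank '{"hand":[255,255,255,255,255],"translation":[[0.0002,0.0089,0],[0.0008,0.0177,0],[0.0018,0.0266,0],[0.0032,0.0354,0],[0.005,0.0441,0]],"dr":[[0,0,0],[0,0,0],[0,0,0],[0,0,0],[0,0,0]]}' 
python3 -m crank '{"hand":[255,255,255,255,255],"translation":[[0.0022,0.0086,0],[0.0047,0.0172,0],[0.0077,0.0256,0],[0.0110,0.0338,0],[0.0130,0.037,0]],"dr":[[0,0,0],[0,0,0],[0,0,0],[0,0,0],[0,0,0]]}'
python3 - <<'E'
from h import *
p=np.array(sensors.observe()["position"]);c,s=np.cos(np.radians(YAW)),np.sin(np.radians(YAW));d=p[:2]-A;u0=d@[c,s];print("u,v,z",u0,d@[-s,c],p[2])
z0=p[2]+.019-.05; print("ang",np.arctan2(u0,z0),"R",np.hypot(u0,z0),"F",sensors.observe()["ft_force"])
E
```

```text
time_s: 7.2
position: [0.5829, 0.1924, 0.2303]
tool_rot: [[0.003, 0.821, 0.57], [-0.0, 0.57, -0.821], [-1.0, 0.002, 0.002]]
ft_force: [-0.5, -2.6, 6.6]
grip_width: 0.0088
time_s: 7.7
position: [0.6192, 0.2176, 0.224]
tool_rot: [[0.002, 0.821, 0.57], [-0.0, 0.57, -0.821], [-1.0, 0.001, 0.001]]
ft_force: [-0.4, -4.2, 4.9]
grip_width: 0.0082
time_s: 8.2
position: [0.6498, 0.2388, 0.2102]
tool_rot: [[0.001, 0.821, 0.57], [0.0, 0.57, -0.821], [-1.0, 0.001, 0.001]]
ft_force: [1.6, -3.0, 5.6]
grip_width: 0.0084
u,v,z 0.08248443929378356 3.2101934722427667e-06 0.21015994261894982
ang 0.43146515609226377 R 0.19723581765195503 F [ 1.56607509 -3.04377442  5.58456811]
```

```bash

python3 -m crank '{"hand":[255,255,255,255],"translation":[[0.0008,0.0015,0],[0.0015,0.003,0],[0.0025,0.005,0],[0.0025,0.005,0]],"dr":[[0,0,0],[0,0,0],[0,0,0],[0,0,0]]}' 
python3 - <<'E'
from h import *
p=np.array(sensors.observe()["position"]);c,s=np.cos(np.radians(YAW)),np.sin(np.radians(YAW));d=p[:2]-A;u0=d@[c,s];print("u,v,z",u0,d@[-s,c],p[2])
z0=p[2]+.019-.05; print("ang",np.arctan2(u0,z0),"R",np.hypot(u0,z0),"F",sensors.observe()["ft_force"])
E
```

```text
time_s: 8.6
position: [0.6502, 0.2391, 0.2099]
tool_rot: [[-0.007, 0.822, 0.569], [-0.005, 0.569, -0.822], [-1.0, -0.008, 0.0]]
ft_force: [-20.6, -17.8, 18.4]
grip_width: 0.0089
u,v,z 0.08302682473900182 3.1319138600572665e-05 0.20985082624798057
ang 0.4346193461186463 R 0.1971828381878764 F [-20.60287707 -17.7535508   18.38688348]
```

Hard against the stop (force jump to ~33 N at angle 0.434). Release and look inside.

```bash

python3 -m crank '{"hand":[255,175,175,175,175],"translation":[[-0.0025,-0.0045,0],[-0.0025,-0.0045,0],[-0.0025,-0.0045,0],[-0.0025,-0.0045,0],[-0.02,-0.0045,0]],"dr":[[0,0,0],[0,0,0],[0,0,0],[0,0,0],[0,0,0]]}' 
python3 -m crank '{"hand":[100,60,60,60,60],"translation":[[-0.04,0,0],[-0.08,-0.01,0],[-0.11,-0.05,0],[-0.14,-0.09,0],[-0.16,-0.13,0]],"dr":[[0,0,0],[0,0,0],[0,0,0],[0,0,0],[0,0,0]]}' 
python3 -m crank '{"hand":[60,60,60],"translation":[[0,-0.02,0],[0,-0.02,0],[0,-0.02,0]],"dr":[[0,0,0],[0,0,0],[0,0,0]]}' 
python3 - <<'E'
from h import *
for n in("wrist","scene","top"): grab(n,n+"2")
cv2.imwrite("pics/wt2.png",cv2.vconcat([cv2.imread("pics/wrist2.png")[60:420],cv2.resize(cv2.imread("pics/top2.png")[140:290,150:510],(640,240))]))
E
```

```text
time_s: 9.1
position: [0.6482, 0.2391, 0.2252]
tool_rot: [[-0.006, 0.821, 0.571], [-0.0, 0.571, -0.821], [-1.0, -0.005, -0.003]]
ft_force: [-0.1, -0.3, 0.1]
grip_width: 0.0267
time_s: 9.6
position: [0.5412, 0.1643, 0.3897]
tool_rot: [[0.002, 0.821, 0.571], [0.001, 0.571, -0.821], [-1.0, 0.002, 0.001]]
ft_force: [0.2, -0.7, 0.1]
grip_width: 0.0653
time_s: 9.9
position: [0.526, 0.1534, 0.3878]
tool_rot: [[-0.0, 0.821, 0.571], [0.0, 0.571, -0.821], [-1.0, -0.0, -0.001]]
ft_force: [0.3, 0.7, -0.8]
grip_width: 0.0654
```

View pics/wt2.png

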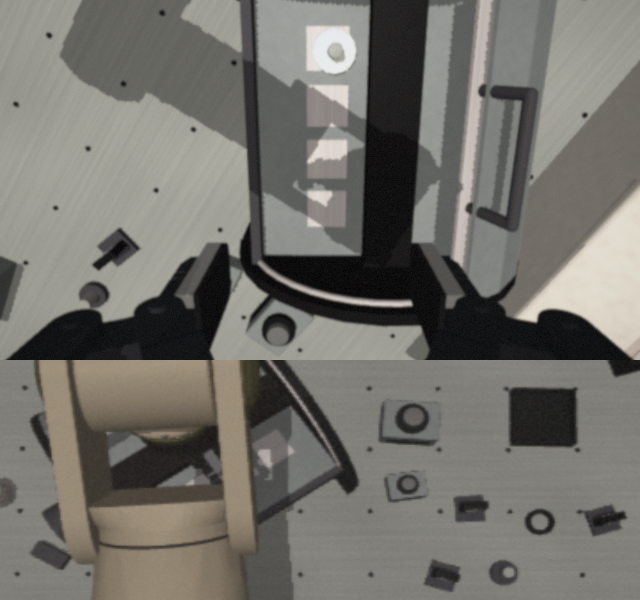

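Shutter open. The four squares are in the wrist picture at (327,47), (327,106), (327,159), (326,208) of the crop; the puck at (335,50) stands a little off the far square. Measuring the squares and puck.

```bash
python3 - <<'E'
from h import *
D=np.load("/tmp/wrist2.npz");im=D["im"].astype(float);W=D["W"]
for p in [(327,166),(327,240),(340,275),(350,210),(290,330)]: print(p,im[p[1],p[0]],W[p[1],p[0]].round(4))
b,g,r=im[...,0],im[...,1],im[...,2]
m=((r/(b+1)>1.03)&(abs(W[...,2]-.1)<.006)).astype(np.uint8)
m[:, :280]=0;m[:,370:]=0;m=cv2.morphologyEx(m,cv2.MORPH_OPEN,np.ones((3,3)))
n,l,st,ce=cv2.connectedComponentsWithStats(m)
c,s=np.cos(np.radians(YAW)),np.sin(np.radians(YAW))
def uv(P): d=P[...,:2]-A; return np.stack([d@[c,s],d@[-s,c]],-1)
for i in range(1,n):
    if st[i,4]<60: continue
    q=uv(W[l==i])*1000; print(st[i].tolist(),"u %s v %s"%(np.percentile(q[:,0],[2,98]).round(1),np.percentile(q[:,1],[2,98]).round(1)))
w=W.reshape(-1,3);q=uv(w)
k=(abs(q[:,0]+.06)<.05)&(q[:,1]>0)&(q[:,1]<.13)&(w[:,2]>.11)&(w[:,2]<.15)
print("puck",k.sum(),np.percentile(w[k,2],[5,50,99])); 
for lo,hi in((.11,.12),(.137,.15)):
    k2=k&(w[:,2]>lo)&(w[:,2]<hi); print(lo,k2.sum(),cv2.minEnclosingCircle((q[k2]*1000).astype(np.float32)),cv2.minAreaRect((q[k2]*1000).astype(np.float32)))
f,cx,cy,E=K("wrist")
print("E",E.round(3).tolist())
E
```

```text
(327, 166) [132. 135. 140.] [0.5179 0.181  0.1014]
(327, 240) [92. 94. 93.] [0.5637 0.1159 0.0991]
(340, 275) [126. 130. 137.] [0.5983 0.0916 0.1012]
(350, 210) [132. 135. 133.] [0.5646 0.157  0.0993]
(290, 330) [12. 14. 12.] [0.5816 0.0213 0.1374]
[306, 85, 24, 47, 507] u [-80.1 -59.4] v [ 62.3 104.7]
[331, 85, 19, 8, 80] u [-55.5 -37.9] v [ 99.2 105.7]
[306, 144, 43, 44, 1753] u [-79.3 -38.2] v [ 7.1 48.6]
[306, 199, 42, 40, 1598] u [-79.7 -38.2] v [-49.2  -7.5]
[306, 250, 40, 38, 1446] u [-80.1 -38.6] v [-105.1  -63.1]
puck 3191 [0.11340707 0.12604907 0.14569959]
0.11 1486 ((-18.84157943725586, 65.08917999267578), 64.22454833984375) ((-45.75016784667969, 65.09378814697266), (128.4488525390625, 54.364994049072266), 89.99018096923828)
0.137 197 ((-52.78015899658203, 81.54855346679688), 6.860127925872803) ((-52.91462326049805, 81.81202697753906), (12.476110458374023, 12.758554458618164), 0.7571882605552673)
E [[0.821, 0.549, 0.159, 0.487], [0.571, -0.787, -0.232, 0.214], [-0.002, 0.281, -0.96, 0.53], [0.0, 0.0, 0.0, 1.0]]
```

```bash

python3 -c "
from h import *
go(*cw(-.0528,.0815),.20,YAW)"
```

```text
tr [0.187, 0.015, -0.081] dr [0.002, -0.0011, 0.0014] t 10.05 F [ 0.6  1.5 -0.3] w 0.0654
```

```bash

python3 -m crank '{"hand":[175,175,175,175,175],"translation":[[0.0,0.01,-0.04],[0.03,0.015,-0.081],[0.08,0.015,-0.081],[0.13,0.015,-0.081],[0.17,0.015,-0.081]],"dr":[[0,0,0],[0,0,0],[0.002,0,0],[0.002,0,0],[0.002,0,0]]}' 60
python3 -m crank '{"hand":[175,175,175],"translation":[[0.017,0,0],[0.017,0,0],[0.017,0,0]],"dr":[[0,0,0],[0,0,0],[0,0,0]]}' 
python3 -c "
from h import *
go(*cw(-.0528,.0815),.118,YAW)
grab('wrist','wrist3')"
```

```text
time_s: 10.55
position: [0.4912, 0.2289, 0.2147]
tool_rot: [[-0.003, 0.822, 0.57], [-0.001, 0.57, -0.822], [-1.0, -0.003, -0.001]]
ft_force: [0.7, 0.5, -0.4]
grip_width: 0.0268
time_s: 10.85
position: [0.4926, 0.2286, 0.2014]
tool_rot: [[0.0, 0.822, 0.569], [0.0, 0.569, -0.822], [-1.0, 0.0, 0.0]]
ft_force: [0.5, 0.6, 0.1]
grip_width: 0.0264
tr [0.0834, -0.0002, -0.0004] dr [-0.0003, 0.0001, -0.0003] t 10.85 F [0.5 0.6 0.1] w 0.0264
```

View pics/wrist3.png

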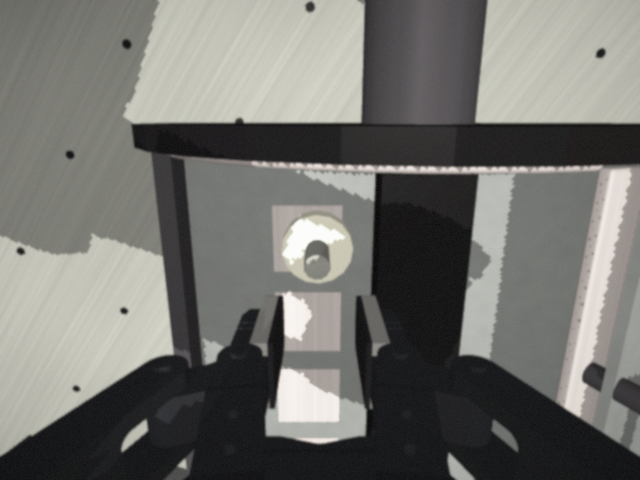

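Stem at (317,255) sits on the jaw centre line (275–365). Descend and grip.

```bash

python3 -m crank '{"hand":[175,175,175,175,175],"translation":[[0.025,0,0],[0.05,0,0],[0.07,0,0],[0.083,0,0],[0.083,0,0]],"dr":[[0,0,0],[0,0,0],[0,0,0],[0,0,0],[0,0,0]]}' 
python3 -m crank '{"hand":[255,255,255,255,255],"translation":[[0,0,0],[0,0,0],[0,0,0],[0,0,0],[0,0,0]],"dr":[[0,0,0],[0,0,0],[0,0,0],[0,0,0],[0,0,0]]}' 60
python3 -m crank '{"hand":[255,255,255,255,255],"translation":[[-0.02,0,0],[-0.05,0,0],[-0.09,0,0],[-0.13,0,0],[-0.15,0,0]],"dr":[[0,0,0],[0,0,0],[0,0,0],[0,0,0],[0,0,0]]}' 
python3 -c "
from h import *
go(.6503,-.2958,.25,YAW)
go(*cw(-.06,0),.27,YAW)"
```

```text
time_s: 11.4
position: [0.492, 0.2282, 0.1178]
tool_rot: [[-0.001, 0.823, 0.569], [-0.0, 0.569, -0.823], [-1.0, -0.001, -0.0]]
ft_force: [1.1, -0.2, 0.6]
grip_width: 0.0268
time_s: 11.9
position: [0.4927, 0.2284, 0.1195]
tool_rot: [[0.003, 0.823, 0.569], [0.001, 0.569, -0.823], [-1.0, 0.003, 0.001]]
ft_force: [-0.4, 0.0, 7.0]
grip_width: 0.0118
time_s: 12.4
position: [0.4924, 0.2283, 0.2719]
tool_rot: [[0.005, 0.822, 0.569], [0.001, 0.569, -0.822], [-1.0, 0.005, 0.002]]
ft_force: [1.0, 0.4, -2.0]
grip_width: 0.0121
tr [0.0221, -0.1684, 0.5209] dr [-0.0006, 0.002, -0.0048] t 12.4 F [ 1.   0.4 -2. ] w 0.0121
tr [0.002, -0.0071, 0.0811] dr [-0.0006, 0.002, -0.0048] t 12.4 F [ 1.   0.4 -2. ] w 0.0121
```

```bash

python3 -m crank '{"hand":[255,255,255,255,255],"translation":[[0,-0.010,0.03],[0,-0.023,0.073],[0,-0.037,0.116],[0,-0.05,0.159],[0,-0.064,0.2]],"dr":[[0,0,0],[0,0,0],[0,0,0],[0,0,0],[0,0,0]]}' >/dev/null
python3 -m crank '{"hand":[255,255,255,255,255],"translation":[[0,-0.014,0.044],[0,-0.028,0.087],[0,-0.042,0.13],[0,-0.056,0.173],[0,-0.068,0.21]],"dr":[[0,0,0],[0,0,0],[0,0,0],[0,0,0],[0,0,0]]}' 
python3 -m crank '{"hand":[255,255,255,255,255],"translation":[[0,-0.012,0.035],[0,-0.024,0.07],[0,-0.036,0.1],[0,-0.036,0.111],[0,-0.036,0.111]],"dr":[[0,0,0],[0,0,0],[0,0,0],[0,0,0],[0,0,0]]}' 
python3 -c "
from h import *
go(.6503,-.2958,.0245,YAW)"
```

```text
time_s: 13.4
position: [0.6166, -0.1864, 0.2681]
tool_rot: [[-0.0, 0.823, 0.568], [-0.0, 0.568, -0.823], [-1.0, -0.0, -0.0]]
ft_force: [0.5, 0.6, -0.5]
grip_width: 0.0119
time_s: 13.9
position: [0.65, -0.2975, 0.267]
tool_rot: [[-0.001, 0.824, 0.567], [0.001, 0.567, -0.824], [-1.0, -0.0, -0.001]]
ft_force: [-0.8, 0.4, -1.1]
grip_width: 0.0119
tr [0.2425, 0.0013, -0.001] dr [-0.0025, -0.001, 0.0004] t 13.9 F [-0.8  0.4 -1.1] w 0.0119
```

```bash

python3 -m crank '{"hand":[255,255,255,255,255],"translation":[[0.04,0.001,-0.001],[0.08,0.001,-0.001],[0.125,0.001,-0.001],[0.17,0.001,-0.001],[0.2,0.001,-0.001]],"dr":[[0,0,0],[0,0,0],[0,0,0],[0,0,0],[0,0,0]]}' 
python3 -m crank '{"hand":[255,255,255,255,255],"translation":[[0.015,0,0],[0.025,0,0],[0.034,0,0],[0.04,0,0],[0.042,0,0]],"dr":[[0,0,0],[0,0,0],[0,0,0],[0,0,0],[0,0,0]]}' 
python3 -m crank '{"hand":[255,255],"translation":[[0,0,0],[0,0,0]],"dr":[[0,0,0],[0,0,0]]}' 

```

```text
time_s: 14.4
position: [0.6491, -0.2925, 0.0652]
tool_rot: [[-0.003, 0.822, 0.57], [0.002, 0.57, -0.822], [-1.0, -0.001, -0.004]]
ft_force: [-0.4, -0.3, -1.2]
grip_width: 0.0115
time_s: 14.9
position: [0.6505, -0.2946, 0.0263]
tool_rot: [[0.001, 0.822, 0.569], [-0.0, 0.569, -0.822], [-1.0, 0.0, 0.001]]
ft_force: [-0.0, 0.2, -0.9]
grip_width: 0.0114
time_s: 15.1
position: [0.6506, -0.2947, 0.0268]
tool_rot: [[0.001, 0.823, 0.569], [-0.001, 0.569, -0.823], [-1.0, 0.0, 0.001]]
ft_force: [0.2, -0.4, -1.0]
grip_width: 0.012
```

```bash

python3 -m crank '{"hand":[255,255,255,175,175],"translation":[[0.002,0,0],[0.0035,0,0],[0.0035,0,0],[0.0035,0,0],[0.0035,0,0]],"dr":[[0,0,0],[0,0,0],[0,0,0],[0,0,0],[0,0,0]]}' 
python3 -m crank '{"hand":[175,150,130,130,130],"translation":[[0,0,0],[-0.03,0,0],[-0.07,0,0],[-0.12,0,0],[-0.17,0,0]],"dr":[[0,0,0],[0,0,0],[0,0,0],[0,0,0],[0,0,0]]}' 
cat >> h.py <<'E'
def holders(tag):
    out=[]
    for n in("top","scene"):
        grab(n,n+tag); D=np.load(f"/tmp/{n}{tag}.npz"); W=D["W"];z=W[...,2]
        m=((z>.040)&(z<.052)&(W[...,0]>.3)&(W[...,0]<.6)&(W[...,1]<-.0)&(W[...,1]>-.5)&(D["d"]>0)).astype(np.uint8)
        k,l,st,ce=cv2.connectedComponentsWithStats(m)
        for i in range(1,k):
            if st[i,4]<30: continue
            P=W[l==i]*1000; w,V=np.linalg.eigh(np.cov(P[:,:2].T)); a=np.degrees(np.arctan2(V[1,1],V[0,1]))%180-90
            print(n,ce[i].round().tolist(),st[i,4],"xyz",P.mean(0).round(1),"xaxis yaw",round(a,1),w.round())
E
python3 - <<'E'
from h import *
holders("4")
T=np.load("/tmp/top4.npz");w=T["W"].reshape(-1,3)
k=(np.hypot(w[:,0]-.65,w[:,1]+.295)<.06)&(w[:,2]>.034)&(w[:,2]<.06);print("puck top",k.sum(),w[k].mean(0) if k.any() else None,w[k,2].max() if k.any() else 0)
go(.504,-.189,.16,3.7)
E
```

```text
time_s: 15.6
position: [0.6503, -0.2945, 0.0225]
tool_rot: [[0.0, 0.823, 0.569], [-0.0, 0.569, -0.823], [-1.0, 0.0, 0.0]]
ft_force: [-1.2, 0.6, 0.1]
grip_width: 0.027
time_s: 16.1
position: [0.65, -0.2943, 0.1941]
tool_rot: [[-0.001, 0.823, 0.569], [0.0, 0.569, -0.823], [-1.0, -0.0, -0.001]]
ft_force: [0.8, -0.2, 0.3]
grip_width: 0.0422
top [536.0, 211.0] 202 xyz [ 554.6 -481.6   46.8] xaxis yaw -77.6 [ 67. 241.]
top [417.0, 230.0] 62 xyz [ 505.1 -189.9   46.1] xaxis yaw 6.7 [12. 88.]
scene [230.0, 149.0] 47 xyz [ 303.8 -329.1   46.5] xaxis yaw 7.7 [  1. 196.]
scene [119.0, 189.0] 95 xyz [ 543.8 -480.6   44.8] xaxis yaw -32.3 [ 25. 122.]
scene [168.0, 190.0] 71 xyz [ 485.6 -377.7   45. ] xaxis yaw 16.5 [ 15. 104.]
scene [267.0, 205.0] 74 xyz [ 397.9 -147.    45.1] xaxis yaw -16.9 [ 15. 112.]
scene [225.0, 230.0] 82 xyz [ 504.5 -188.6   45. ] xaxis yaw 3.6 [ 15. 105.]
scene [249.0, 260.0] 67 xyz [538.1 -96.3  44.4] xaxis yaw -26.8 [25. 36.]
puck top 21 [ 0.650912   -0.28967115  0.0444881 ] 0.05155424067953929
tr [0.0385, -0.0614, -0.1726] dr [0.5406, 0.0117, -0.0089] t 16.2 F [ 0.6 -1.2 -0.1] w 0.0419
```

```bash

python3 -m crank '{"hand":[130,130,130,130,130],"translation":[[0,-0.015,-0.04],[0,-0.03,-0.08],[0,-0.046,-0.12],[0.02,-0.061,-0.16],[0.038,-0.0614,-0.1726]],"dr":[[0.13,0,0],[0.26,0,0],[0.39,0,0],[0.52,0,0],[0.54,0,0]]}' 
python3 -m crank '{"hand":[130,130],"translation":[[0,0,0],[0,0,0]],"dr":[[0,0,0],[0,0,0]]}' >/dev/null
python3 -c "
from h import *
go(.5043,-.189,.018,3.7)"
```

```text
time_s: 16.7
position: [0.4985, -0.1852, 0.1544]
tool_rot: [[-0.001, 0.998, 0.061], [0.001, 0.061, -0.998], [-1.0, -0.001, -0.001]]
ft_force: [-0.4, 0.0, 0.6]
grip_width: 0.0415
tr [0.1371, 0.0017, 0.0009] dr [0.0014, 0.0008, -0.001] t 16.9 F [ 1.  -0.2  0.3] w 0.0421
```

```bash

python3 -m crank '{"hand":[130,130,130,130,130],"translation":[[0.04,0.0017,0.001],[0.08,0.0017,0.001],[0.11,0.0017,0.001],[0.13,0.0017,0.001],[0.137,0.0017,0.001]],"dr":[[0,0,0],[0,0,0],[0,0,0],[0,0,0],[0,0,0]]}' 
python3 -m crank '{"hand":[255,255,255,255,255],"translation":[[0,0,0],[0,0,0],[0,0,0],[0,0,0],[0,0,0]],"dr":[[0,0,0],[0,0,0],[0,0,0],[0,0,0],[0,0,0]]}' 60
python3 -c "
from h import *
go(.5043,-.189,.018,3.7)"
python3 -m crank '{"hand":[255,255,255,255,255],"translation":[[-0.03,0,0],[-0.08,0,0],[-0.13,0,0],[-0.18,0,0],[-0.22,0,0]],"dr":[[0,0,0],[0,0,0],[0,0,0],[0,0,0],[0,0,0]]}' 
python3 -m crank '{"hand":[255,255,255,255,255],"translation":[[0,0,0],[0,0,0],[0,0,0],[0,0,0],[0,0,0]],"dr":[[-0.14,0,0],[-0.28,0,0],[-0.42,0,0],[-0.54,0,0],[-0.54,0,0]]}' >/dev/null
python3 -c "
from h import *
go(*cw(-.0595,.028),.25,YAW)"
```

```text
time_s: 17.4
position: [0.504, -0.1892, 0.016]
tool_rot: [[-0.001, 0.998, 0.065], [0.001, 0.065, -0.998], [-1.0, -0.001, -0.001]]
ft_force: [0.1, 1.0, 0.2]
grip_width: 0.0418
time_s: 17.9
position: [0.5043, -0.189, 0.0188]
tool_rot: [[0.003, 0.998, 0.065], [-0.002, 0.065, -0.998], [-1.0, 0.003, 0.002]]
ft_force: [0.5, -0.5, 6.4]
grip_width: 0.0113
tr [0.0008, 0.0, 0.0] dr [0.0006, 0.002, -0.0026] t 17.9 F [ 0.5 -0.5  6.4] w 0.0113
time_s: 18.4
position: [0.5032, -0.1881, 0.2408]
tool_rot: [[0.002, 0.998, 0.065], [-0.001, 0.065, -0.998], [-1.0, 0.002, 0.001]]
ft_force: [1.7, -0.2, -1.7]
grip_width: 0.0107
tr [-0.0123, 0.2218, -0.2954] dr [0.0004, -0.0005, 0.0001] t 18.9 F [ 0.   0.  -1.6] w 0.0109
```

```bash

python3 -m crank '{"hand":[255,255,255,255,255],"translation":[[-0.005,0.025,-0.035],[-0.012,0.05,-0.07],[-0.0123,0.075,-0.105],[-0.0123,0.105,-0.14],[-0.0123,0.13,-0.175]],"dr":[[0,0,0],[0,0,0],[0,0,0],[0,0,0],[0,0,0]]}' >/dev/null
python3 -m crank '{"hand":[255,255,255,255,255],"translation":[[0,0.027,-0.036],[0,0.055,-0.07],[0,0.08,-0.105],[0,0.0918,-0.1204],[0,0.0918,-0.1204]],"dr":[[0,0,0],[0,0,0],[0,0,0],[0,0,0],[0,0,0]]}' 
python3 -m crank '{"hand":[255,255],"translation":[[0,0,0],[0,0,0]],"dr":[[0,0,0],[0,0,0]]}' >/dev/null
python3 -c "
from h import *
go(*cw(-.0595,.028),.120,YAW)"
```

```text
time_s: 19.9
position: [0.5173, 0.1831, 0.2497]
tool_rot: [[-0.0, 0.822, 0.569], [0.0, 0.569, -0.822], [-1.0, -0.0, -0.001]]
ft_force: [-0.4, -0.2, -1.3]
grip_width: 0.0108
tr [0.1298, 0.0001, -0.0014] dr [-0.003, 0.0001, 0.0003] t 20.1 F [-1.2  0.1 -2.1] w 0.0111
```

```bash

python3 -m crank '{"hand":[255,255,255,255,255],"translation":[[0.03,0,-0.001],[0.065,0,-0.001],[0.095,0,-0.001],[0.115,0,-0.001],[0.123,0,-0.001]],"dr":[[-0.003,0,0],[-0.003,0,0],[-0.003,0,0],[-0.003,0,0],[-0.003,0,0]]}' 
python3 -m crank '{"hand":[255,255,255,255,255],"translation":[[0.002,0,0],[0.004,0,0],[0.006,0,0],[0.008,0,0],[0.008,0,0]],"dr":[[0,0,0],[0,0,0],[0,0,0],[0,0,0],[0,0,0]]}' 
python3 -c "
from h import *
go(*cw(-.0595,.028),.1188,YAW)"
```

```text
time_s: 20.6
position: [0.5166, 0.1804, 0.1251]
tool_rot: [[-0.003, 0.822, 0.569], [-0.0, 0.569, -0.822], [-1.0, -0.003, -0.001]]
ft_force: [1.1, 0.4, -1.3]
grip_width: 0.0109
time_s: 21.1
position: [0.5173, 0.1816, 0.119]
tool_rot: [[0.0, 0.821, 0.571], [0.0, 0.571, -0.821], [-1.0, 0.0, 0.0]]
ft_force: [-0.7, -1.6, -1.9]
grip_width: 0.0112
tr [0.0002, -0.0005, 0.0005] dr [0.0024, 0.0002, -0.0004] t 21.1 F [-0.7 -1.6 -1.9] w 0.0112
```

```bash

python3 -m crank '{"hand":[255,255,175,175,175],"translation":[[0.001,0,0],[0.001,0,0],[0.001,0,0],[0.001,0,0],[0.001,0,0]],"dr":[[0,0,0],[0,0,0],[0,0,0],[0,0,0],[0,0,0]]}' 
python3 -m crank '{"hand":[175,175,175,175,130],"translation":[[-0.03,0,0],[-0.07,0,0],[-0.12,0,0],[-0.17,0,0],[-0.22,0,0]],"dr":[[0,0,0],[0,0,0],[0,0,0],[0,0,0],[0,0,0]]}' 
cat >> h.py <<'E'
def uv(P): 
    c,s=np.cos(np.radians(YAW)),np.sin(np.radians(YAW)); d=P[...,:2]-A; return np.stack([d@[c,s],d@[-s,c]],-1)
def chk(tag):
    grab("wrist","wrist"+tag); D=np.load(f"/tmp/wrist{tag}.npz");W=D["W"];q=uv(W)*1000;z=W[...,2]
    for nm,lo,hi in(("plate",.14,.15),("foot",.105,.115)):
        m=((z>lo)&(z<hi)&(q[...,0]>-110)&(q[...,0]<-15)&(abs(q[...,1])<130)&(D["d"]>0)).astype(np.uint8)
        k,l,st,ce=cv2.connectedComponentsWithStats(m)
        for i in range(1,k):
            if st[i,4]<60: continue
            P=q[l==i]; (c,wh,a)=cv2.minAreaRect(P.astype(np.float32)); print(nm,st[i,4],"uv",np.round(c,1),np.round(wh,1),round(a,1),"z",np.median(z[l==i]).round(4))
E
python3 - <<'E'
from h import *
chk("5")
go(.4855,-.3777,.24,15.5)
E
```

```text
time_s: 21.6
position: [0.5173, 0.1816, 0.1179]
tool_rot: [[0.0, 0.821, 0.571], [0.0, 0.571, -0.821], [-1.0, 0.0, 0.0]]
ft_force: [0.2, 0.2, 0.3]
grip_width: 0.0272
time_s: 22.1
position: [0.5168, 0.1815, 0.34]
tool_rot: [[0.0, 0.821, 0.571], [0.0, 0.571, -0.821], [-1.0, 0.0, 0.0]]
ft_force: [1.4, 1.4, 0.5]
grip_width: 0.04
plate 613 uv [-57.6  27.4] [11.8 33.9] 0.3 z 0.1466
foot 150 uv [-18.8  77. ] [105.5   0.5] 89.9 z 0.11
foot 1332 uv [-57.4  27.5] [40. 40.] 0.7 z 0.1106
foot 154 uv [-18.8 -50.1] [144.5   0.4] 90.0 z 0.1103
tr [0.1071, -0.3479, 0.4397] dr [0.3376, 0.0045, -0.0136] t 22.15 F [-2.8 -0.8  5.8] w 0.0415
```

```bash
cat >> h.py <<'E'
def squares(tag):
    D=np.load(f"/tmp/wrist{tag}.npz");im=D["im"].astype(float);W=D["W"];q=uv(W)*1000
    m=((im[...,2]/(im[...,0]+1)>1.03)&(abs(W[...,2]-.1)<.006)&(abs(q[...,0]+60)<30)&(abs(q[...,1])<125)).astype(np.uint8)
    m=cv2.morphologyEx(m,cv2.MORPH_OPEN,np.ones((3,3)));n,l,st,ce=cv2.connectedComponentsWithStats(m)
    for i in range(1,n):
        if st[i,4]<300: continue
        c,wh,a=cv2.minAreaRect(q[l==i].astype(np.float32)); print("square",np.round(c,1),np.round(wh,1),round(a,1))
E
python3 - <<'E'
from h import *
squares("5"); squares("2")
S=np.load("/tmp/scene5.npz") if 0 else None
E
python3 -m crank '{"hand":[130,130,130,130,130],"translation":[[0,-0.03,0.038],[0,-0.06,0.076],[0,-0.09,0.113],[0,-0.12,0.151],[0,-0.15,0.19]],"dr":[[0,0,0],[0.1,0,0],[0.2,0,0],[0.3,0,0],[0.3376,0,0]]}' >/dev/null
python3 - <<'E'
from h import *
go(.4855,-.3777,.2,15.5)
E
```

```text
square [-58.6  83.6] [43.8 43.5] 89.6
square [-59.3 -28.6] [43.  43.4] 0.9
square [-59.3 -84.1] [43.1 44.5] 0.5
square [-68.8  84. ] [43.6 22.5] 89.6
square [-58.7  27.8] [42.9 43.9] 0.5
square [-59.  -28.1] [43.7 43.3] 0.3
square [-59.5 -84.5] [42.8 44.6] 0.8
tr [0.1377, -0.0996, 0.3003] dr [-0.0031, 0.0001, -0.0002] t 22.65 F [ 1.2 -0.3  1. ] w 0.0418
```

```bash

python3 -m crank '{"hand":[130,130,130,130,130],"translation":[[0.01,-0.014,0.045],[0.03,-0.028,0.09],[0.05,-0.042,0.13],[0.07,-0.056,0.17],[0.09,-0.07,0.21]],"dr":[[0,0,0],[0,0,0],[0,0,0],[0,0,0],[0,0,0]]}' >/dev/null
python3 -m crank '{"hand":[130,130,130,130,130],"translation":[[0.02,-0.014,0.045],[0.035,-0.028,0.08],[0.0477,-0.0296,0.09],[0.0477,-0.0296,0.09],[0.0477,-0.0296,0.09]],"dr":[[0,0,0],[0,0,0],[0,0,0],[0,0,0],[0,0,0]]}' 
python3 -c "
from h import *
holders('6')
go(.4855,-.3777,.018,15.7)"
```

```text
time_s: 23.65
position: [0.4871, -0.3747, 0.2004]
tool_rot: [[0.0, 0.963, 0.268], [0.0, 0.268, -0.963], [-1.0, 0.0, -0.0]]
ft_force: [0.4, -0.2, 0.3]
grip_width: 0.0423
top [379.0, 217.0] 69 xyz [538.2 -97.9  44.2] xaxis yaw 61.2 [33. 44.]
top [494.0, 238.0] 74 xyz [ 485.7 -377.1   45.3] xaxis yaw 16.8 [ 13. 105.]
scene [230.0, 148.0] 47 xyz [ 303.6 -330.7   46.1] xaxis yaw 8.4 [  1. 205.]
scene [115.0, 193.0] 200 xyz [ 559.  -480.5   46.2] xaxis yaw -81.5 [ 62. 336.]
scene [168.0, 190.0] 72 xyz [ 485.4 -377.1   44.9] xaxis yaw 17.4 [ 15. 107.]
scene [267.0, 205.0] 77 xyz [ 398.  -147.1   44.9] xaxis yaw -15.5 [ 14. 112.]
scene [249.0, 260.0] 64 xyz [537.8 -96.7  44.6] xaxis yaw -24.0 [26. 30.]
tr [0.1834, -0.0029, 0.0023] dr [-0.0019, 0.0014, -0.0009] t 23.75 F [-0.9  0.   0.4] w 0.042
```

```bash

python3 -m crank '{"hand":[130,130,130,130,130],"translation":[[0.045,-0.002,0.002],[0.09,-0.0025,0.002],[0.135,-0.0025,0.002],[0.17,-0.0025,0.002],[0.183,-0.0025,0.002]],"dr":[[0,0,0],[0,0,0],[0,0,0],[0,0,0],[0,0,0]]}' 
python3 -m crank '{"hand":[255,255,255,255,255],"translation":[[0,0,0],[0,0,0],[0,0,0],[0,0,0],[0,0,0]],"dr":[[0,0,0],[0,0,0],[0,0,0],[0,0,0],[0,0,0]]}' 60
python3 -m crank '{"hand":[255,255,255,255,255],"translation":[[-0.03,0,0],[-0.08,0,0],[-0.13,0,0],[-0.18,0,0],[-0.225,0,0]],"dr":[[0,0,0],[0,0,0],[0,0,0],[0,0,0],[0,0,0]]}' 
python3 -m crank '{"hand":[255,255,255,255,255],"translation":[[0,0,0],[0,0,0],[0,0,0],[0,0,0],[0,0,0]],"dr":[[-0.14,0,0],[-0.28,0,0],[-0.332,0,0],[-0.332,0,0],[-0.332,0,0]]}' >/dev/null
python3 -c "
from h import *
go(*cw(-.0605,-.028),.25,YAW)"
```

```text
time_s: 24.25
position: [0.4846, -0.3764, 0.015]
tool_rot: [[-0.003, 0.963, 0.268], [0.003, 0.268, -0.963], [-1.0, -0.002, -0.004]]
ft_force: [-1.1, -0.4, -0.3]
grip_width: 0.0424
time_s: 24.75
position: [0.4859, -0.379, 0.0194]
tool_rot: [[0.003, 0.964, 0.267], [-0.003, 0.267, -0.964], [-1.0, 0.002, 0.004]]
ft_force: [0.4, 1.6, 7.3]
grip_width: 0.0112
time_s: 25.25
position: [0.4847, -0.3781, 0.246]
tool_rot: [[0.002, 0.964, 0.267], [-0.002, 0.267, -0.964], [-1.0, 0.001, 0.003]]
ft_force: [0.2, -0.6, -2.1]
grip_width: 0.011
tr [-0.0076, 0.342, -0.3871] dr [-0.005, 0.0006, -0.0] t 25.75 F [ 0.1  1.  -1.6] w 0.0108
```

```bash

python3 -m crank '{"hand":[255,255,255,255,255],"translation":[[-0.005,0.031,-0.035],[-0.0076,0.062,-0.07],[-0.0076,0.093,-0.105],[-0.0076,0.124,-0.14],[-0.0076,0.155,-0.175]],"dr":[[0,0,0],[0,0,0],[0,0,0],[0,0,0],[-0.005,0,0]]}' >/dev/null
python3 -m crank '{"hand":[255,255,255,255,255],"translation":[[0,0.031,-0.035],[0,0.062,-0.07],[0,0.093,-0.105],[0,0.124,-0.14],[0,0.155,-0.175]],"dr":[[0,0,0],[0,0,0],[0,0,0],[0,0,0],[0,0,0]]}' 
python3 -m crank '{"hand":[255,255,255,255],"translation":[[0,0.02,-0.025],[0,0.032,-0.0355],[0,0.032,-0.0355],[0,0.032,-0.0355]],"dr":[[0,0,0],[0,0,0],[0,0,0],[0,0,0]]}' >/dev/null
python3 -c "
from h import *
go(*cw(-.0605,-.0295),.120,YAW)"
```

```text
time_s: 26.75
position: [0.5408, 0.0878, 0.2502]
tool_rot: [[0.001, 0.822, 0.569], [-0.0, 0.569, -0.822], [-1.0, 0.001, 0.0]]
ft_force: [0.3, -0.2, -1.5]
grip_width: 0.0109
tr [0.1297, 0.0021, 0.0006] dr [0.0009, 0.0004, 0.0004] t 27.15 F [ 0.4 -0.6 -0.7] w 0.0108
```

```bash

python3 -m crank '{"hand":[255,255,255,255,255],"translation":[[0.03,0.002,0.0006],[0.065,0.002,0.0006],[0.095,0.002,0.0006],[0.115,0.002,0.0006],[0.123,0.002,0.0006]],"dr":[[0,0,0],[0,0,0],[0,0,0],[0,0,0],[0,0,0]]}' 
python3 -m crank '{"hand":[255,255,255,255,255],"translation":[[0.002,0,0],[0.004,0,0],[0.006,0,0],[0.008,0,0],[0.008,0,0]],"dr":[[0,0,0],[0,0,0],[0,0,0],[0,0,0],[0,0,0]]}' 
python3 -m crank '{"hand":[255,255,175,175,175],"translation":[[0.0005,0,0],[0.0005,0,0],[0.0005,0,0],[0.0005,0,0],[0.0005,0,0]],"dr":[[0,0,0],[0,0,0],[0,0,0],[0,0,0],[0,0,0]]}' 
python3 -m crank '{"hand":[175,175,175,175,130],"translation":[[-0.03,0,0],[-0.07,0,0],[-0.12,0,0],[-0.17,0,0],[-0.22,0,0]],"dr":[[0,0,0],[0,0,0],[0,0,0],[0,0,0],[0,0,0]]}' >/dev/null
python3 -c "
from h import *
chk('7');squares('7')
go(.3978,-.1476,.24,-17.5)"
```

```text
time_s: 27.65
position: [0.5483, 0.1322, 0.125]
tool_rot: [[-0.003, 0.822, 0.569], [-0.0, 0.569, -0.822], [-1.0, -0.003, -0.002]]
ft_force: [0.4, -0.2, -1.6]
grip_width: 0.0109
time_s: 28.15
position: [0.5493, 0.1339, 0.1194]
tool_rot: [[0.002, 0.821, 0.571], [-0.0, 0.571, -0.821], [-1.0, 0.001, 0.001]]
ft_force: [-0.5, -0.2, 1.9]
grip_width: 0.0111
time_s: 28.65
position: [0.5489, 0.1339, 0.1181]
tool_rot: [[-0.0, 0.821, 0.571], [0.0, 0.571, -0.821], [-1.0, -0.0, -0.0]]
ft_force: [0.0, 0.1, 0.1]
grip_width: 0.027
plate 675 uv [-57.8  27.4] [12.1 33.3] 0.5 z 0.1465
plate 595 uv [-58.4 -29.2] [12.7 33.6] 0.5 z 0.1465
foot 215 uv [-18.8  62.6] [134.7   0.4] 90.0 z 0.1102
foot 1458 uv [-57.6  26.8] [40.  39.3] 0.2 z 0.1106
foot 151 uv [-18.8 -67.5] [124.2   0.4] 90.0 z 0.1101
foot 1311 uv [-58.3 -29.1] [39.8 39.4] 0.2 z 0.1106
square [-75.3  83.8] [11.1 43.2] 0.9
square [-52.5  84.1] [30.5 43.5] 0.0
square [-58.8 -84.2] [43.8 42.6] 89.5
tr [0.1067, -0.2869, 0.1436] dr [0.9129, 0.0017, -0.0145] t 29.2 F [-2.8 -0.1  5.3] w 0.0416
```

```bash

python3 -m crank '{"hand":[130,130,130,130,130],"translation":[[0,-0.04,0.02],[0,-0.08,0.04],[0,-0.12,0.06],[0,-0.16,0.08],[0,-0.2,0.1]],"dr":[[0.13,0,0],[0.26,0,0],[0.39,0,0],[0.52,0,0],[0.65,0,0]]}' >/dev/null
python3 -c "
from h import *
go(.3978,-.1476,.2,-17.5)"
```

```text
tr [0.1379, -0.0387, 0.086] dr [0.2579, 0.0, 0.0] t 29.7 F [ 1.  -0.9  0.5] w 0.042
```

```bash

python3 -m crank '{"hand":[130,130,130,130,130],"translation":[[0.02,-0.02,0.04],[0.05,-0.0387,0.08],[0.09,-0.0387,0.086],[0.12,-0.0387,0.086],[0.138,-0.0387,0.086]],"dr":[[0.13,0,0],[0.25,0,0],[0.258,0,0],[0.258,0,0],[0.258,0,0]]}' >/dev/null
python3 -m crank '{"hand":[130,130],"translation":[[0,0,0],[0,0,0]],"dr":[[0,0,0],[0,0,0]]}' >/dev/null
python3 -c "
from h import *
holders('8')
go(.3978,-.1476,.018,-17.5)"
```

```text
top [535.0, 211.0] 198 xyz [ 553.2 -481.    45.9] xaxis yaw -74.4 [ 65. 264.]
top [379.0, 216.0] 61 xyz [539.2 -96.8  44.9] xaxis yaw 19.0 [31. 39.]
scene [115.0, 193.0] 201 xyz [ 559.3 -480.2   46.1] xaxis yaw -81.7 [ 61. 342.]
scene [267.0, 205.0] 73 xyz [ 397.8 -147.6   45. ] xaxis yaw -15.8 [ 14. 104.]
scene [249.0, 260.0] 67 xyz [537.6 -96.3  44.5] xaxis yaw -28.8 [27. 34.]
tr [0.1833, -0.0022, 0.0012] dr [0.0052, 0.0007, -0.0022] t 30.5 F [0.8 0.8 0. ] w 0.0421
```

```bash

python3 -m crank '{"hand":[130,130,130,130,130],"translation":[[0.045,-0.002,0.001],[0.09,-0.002,0.001],[0.135,-0.002,0.001],[0.17,-0.002,0.001],[0.183,-0.002,0.001]],"dr":[[0,0,0],[0,0,0],[0,0,0],[0,0,0],[0,0,0]]}' 
python3 -m crank '{"hand":[255,255,255,255,255],"translation":[[0,0,0],[0,0,0],[0,0,0],[0,0,0],[0,0,0]],"dr":[[0,0,0],[0,0,0],[0,0,0],[0,0,0],[0,0,0]]}' 60
python3 -m crank '{"hand":[255,255,255,255,255],"translation":[[-0.03,0,0],[-0.08,0,0],[-0.13,0,0],[-0.18,0,0],[-0.23,0,0]],"dr":[[0,0,0],[0,0,0],[0,0,0],[0,0,0],[0,0,0]]}' 
python3 -m crank '{"hand":[255,255,255,255,255],"translation":[[0,0,0],[0,0,0],[0,0,0],[0,0,0],[0,0,0]],"dr":[[-0.13,0,0],[-0.26,0,0],[-0.39,0,0],[-0.52,0,0],[-0.65,0,0]]}' >/dev/null
python3 -m crank '{"hand":[255,255,255,255,255],"translation":[[0,0,0],[0,0,0],[0,0,0],[0,0,0],[0,0,0]],"dr":[[-0.13,0,0],[-0.25,0,0],[-0.265,0,0],[-0.265,0,0],[-0.265,0,0]]}' >/dev/null
python3 -c "
from h import *
go(*cw(-.0605,-.084),.25,YAW)"
```

```text
time_s: 31.0
position: [0.3969, -0.1467, 0.0154]
tool_rot: [[-0.002, 0.955, -0.296], [0.001, -0.296, -0.955], [-1.0, -0.002, -0.001]]
ft_force: [1.3, 0.3, 0.3]
grip_width: 0.0416
time_s: 31.5
position: [0.3979, -0.1474, 0.0183]
tool_rot: [[0.002, 0.955, -0.296], [-0.002, -0.296, -0.955], [-1.0, 0.003, 0.001]]
ft_force: [0.3, 1.1, 8.5]
grip_width: 0.011
time_s: 32.0
position: [0.3965, -0.1465, 0.2499]
tool_rot: [[0.001, 0.955, -0.296], [-0.001, -0.296, -0.955], [-1.0, 0.001, 0.0]]
ft_force: [1.9, -1.5, -1.0]
grip_width: 0.0109
tr [-0.0026, 0.2849, -0.0874] dr [0.0064, 0.0001, -0.0001] t 33.0 F [-0.   0.5 -0.9] w 0.0109
```

```bash

python3 -m crank '{"hand":[255,255,255,255,255],"translation":[[-0.0026,0.04,-0.012],[-0.0026,0.085,-0.026],[-0.0026,0.13,-0.04],[-0.0026,0.175,-0.054],[-0.0026,0.22,-0.067]],"dr":[[0.006,0,0],[0.006,0,0],[0.006,0,0],[0.006,0,0],[0.006,0,0]]}' >/dev/null
python3 -m crank '{"hand":[255,255,255,255],"translation":[[0,0.04,-0.012],[0,0.065,-0.0205],[0,0.065,-0.0205],[0,0.065,-0.0205]],"dr":[[0,0,0],[0,0,0],[0,0,0],[0,0,0]]}' >/dev/null
python3 -c "
from h import *
go(*cw(-.0605,-.084),.120,YAW)"
```

```text
tr [0.1294, 0.0001, 0.0006] dr [0.0025, -0.0003, 0.0009] t 33.9 F [-0.  -0.1 -0.7] w 0.011
```

```bash

python3 -m crank '{"hand":[255,255,255,255,255],"translation":[[0.03,0,0.0006],[0.065,0,0.0006],[0.095,0,0.0006],[0.115,0,0.0006],[0.123,0,0.0006]],"dr":[[0.002,0,0],[0.002,0,0],[0.002,0,0],[0.002,0,0],[0.002,0,0]]}' 
python3 -m crank '{"hand":[255,255,255,255,255],"translation":[[0.002,0,0],[0.004,0,0],[0.006,0,0],[0.008,0,0],[0.008,0,0]],"dr":[[0,0,0],[0,0,0],[0,0,0],[0,0,0],[0,0,0]]}' 
python3 -m crank '{"hand":[255,255,175,175,175],"translation":[[0.001,0,0],[0.001,0,0],[0.001,0,0],[0.001,0,0],[0.001,0,0]],"dr":[[0,0,0],[0,0,0],[0,0,0],[0,0,0],[0,0,0]]}' 
python3 -m crank '{"hand":[175,175,175,175,175],"translation":[[-0.03,0,0],[-0.07,0,0],[-0.12,0,0],[-0.17,0,-0.04],[-0.22,0,-0.084]],"dr":[[0,0,0],[0,0,0],[0,0,0],[0,0,0],[0,0,0]]}' >/dev/null
python3 -m crank '{"hand":[175,175],"translation":[[0,0,0],[0,0,0]],"dr":[[0,0,0],[0,0,0]]}' >/dev/null
python3 -c "
from h import *
chk('9');squares('9');grab('scene','scene9');grab('top','top9')
cv2.imwrite('pics/c9.png',cv2.hconcat([cv2.resize(cv2.imread('pics/wrist9.png'),(400,300)),cv2.resize(cv2.imread('pics/top9.png')[130:310,330:570],(400,300))]))
go(*cw(.083,0),.32,YAW)"
```

```text
time_s: 34.4
position: [0.5791, 0.087, 0.1252]
tool_rot: [[-0.003, 0.823, 0.568], [-0.0, 0.568, -0.823], [-1.0, -0.003, -0.002]]
ft_force: [0.4, 0.1, -1.5]
grip_width: 0.0105
time_s: 34.9
position: [0.5803, 0.0881, 0.119]
tool_rot: [[0.0, 0.822, 0.57], [-0.0, 0.57, -0.822], [-1.0, 0.0, 0.0]]
ft_force: [-0.5, 0.3, -2.0]
grip_width: 0.0107
time_s: 35.4
position: [0.5803, 0.088, 0.1178]
tool_rot: [[-0.0, 0.822, 0.57], [-0.0, 0.57, -0.822], [-1.0, -0.0, -0.0]]
ft_force: [-0.3, -0.5, 0.3]
grip_width: 0.0267
plate 767 uv [-57.9  27.2] [12.  33.6] 0.4 z 0.1465
plate 685 uv [-58.4 -29.5] [34.3 12.7] 89.8 z 0.1466
plate 604 uv [-58.6 -86.1] [34.7 12.5] 89.7 z 0.1465
foot 338 uv [-18.9  39.2] [181.4   0.5] 90.0 z 0.1099
foot 1659 uv [-57.5  26.9] [40.1 39.9] 0.1 z 0.1106
foot 1497 uv [-58.3 -29.3] [40.5 40. ] 89.7 z 0.1106
foot 67 uv [-18.8 -76.7] [ 0.4 46.4] 0.0 z 0.11
foot 1347 uv [-58.9 -85.8] [40.3 40. ] 90.0 z 0.1106
square [-76.6  84.1] [43.3  8. ] 88.6
square [-51.1  84.1] [27.  43.6] 1.3
tr [-0.0072, 0.1438, -0.0209] dr [-0.0001, -0.0015, 0.0025] t 36.25 F [-0.7  1.1 -0. ] w 0.0268
```

View pics/c9.png

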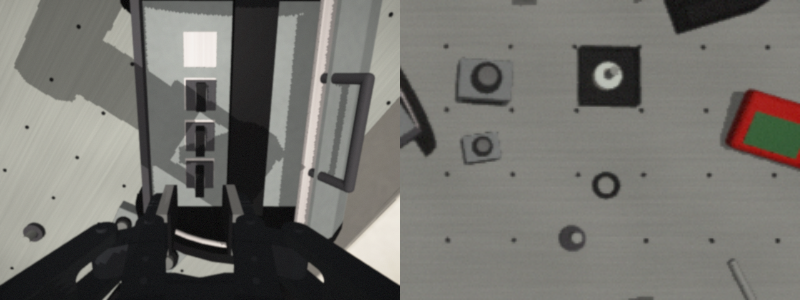

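Puck stands in its case (605,75 right half); three holders stand on squares (offsets ≤1.7 mm). Check the whole table once for a fourth holder.

View pics/top9.png

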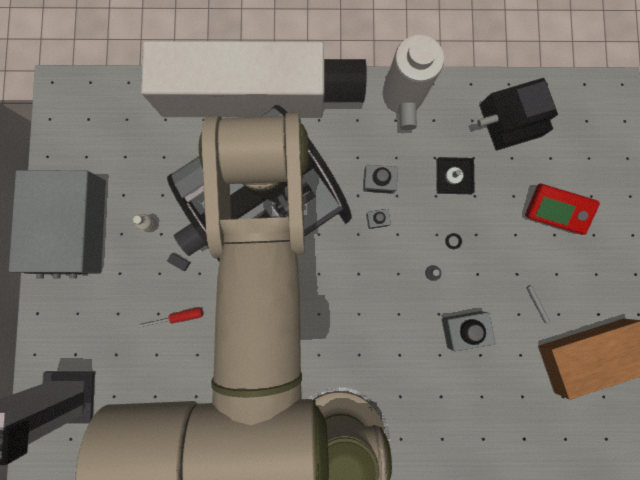

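View pics/scene9.png

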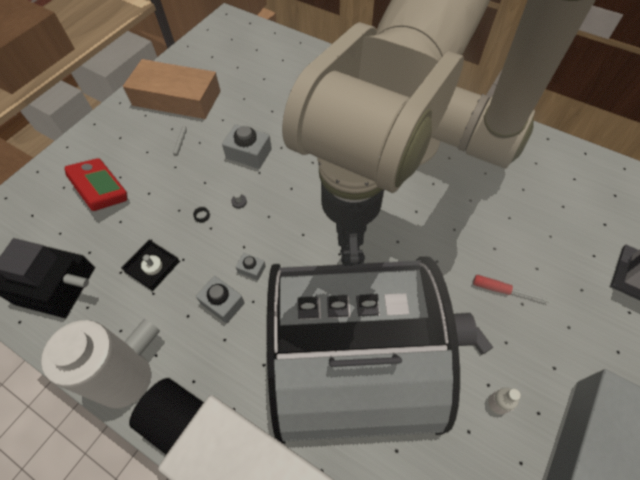

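No fourth holder anywhere in either view. Now shut: hover over the handle, grip, roll back.

```bash

python3 -m crank '{"hand":[175,175,175,175,175],"translation":[[-0.0072,0.04,-0.006],[-0.0072,0.08,-0.012],[-0.0072,0.12,-0.018],[-0.0072,0.1438,-0.0209],[-0.0072,0.1438,-0.0209]],"dr":[[0,0,0],[0,0,0],[0,0,0],[0,0,0],[0,0,0]]}' >/dev/null
python3 -m crank '{"hand":[175,175],"translation":[[0,0,0],[0,0,0]],"dr":[[0,0,0],[0,0,0]]}' >/dev/null
python3 -c "
from h import *
go(*cw(.083,0),.2102,YAW)"
```

```text
tr [0.1116, 0.0006, -0.0] dr [-0.0003, -0.0001, 0.0006] t 36.95 F [-1.  -0.2  0.1] w 0.0265
```

```bash

python3 -m crank '{"hand":[175,175,175,175,175],"translation":[[0.03,0,0],[0.06,0,0],[0.09,0,0],[0.11,0,0],[0.1116,0,0]],"dr":[[0,0,0],[0,0,0],[0,0,0],[0,0,0],[0,0,0]]}' 30
python3 -m crank '{"hand":[255,255,255,255,255],"translation":[[0,0,0],[0,0,0],[0,0,0],[0,0,0],[0,0,0]],"dr":[[0,0,0],[0,0,0],[0,0,0],[0,0,0],[0,0,0]]}' 30
python3 - <<'E'
from h import *
a0=.432
L=[(-(.198*np.cos(a)-.198*np.cos(a0)),.198*(np.sin(a)-np.sin(a0))) for a in np.linspace(a0,-.968,36)]
for i in range(0,35,5): print(",".join("[%.4f,%.4f,0]"%(L[i+j][0]-L[i][0],L[i+j][1]-L[i][1]) for j in range(1,6)))
E
```

```text
time_s: 37.45
position: [0.6487, 0.2387, 0.2081]
tool_rot: [[-0.005, 0.822, 0.569], [-0.001, 0.569, -0.822], [-1.0, -0.005, -0.002]]
ft_force: [-0.4, -0.3, -0.1]
grip_width: 0.0268
time_s: 37.95
position: [0.65, 0.2391, 0.2118]
tool_rot: [[0.001, 0.822, 0.57], [-0.001, 0.57, -0.822], [-1.0, 0.0, 0.001]]
ft_force: [-5.4, -4.2, 1.3]
grip_width: 0.0088
[-0.0032,-0.0073,0],[-0.0060,-0.0146,0],[-0.0086,-0.0221,0],[-0.0109,-0.0297,0],[-0.0129,-0.0374,0]
[-0.0017,-0.0077,0],[-0.0030,-0.0155,0],[-0.0041,-0.0234,0],[-0.0048,-0.0313,0],[-0.0052,-0.0392,0]
[-0.0001,-0.0079,0],[0.0001,-0.0158,0],[0.0007,-0.0237,0],[0.0015,-0.0316,0],[0.0027,-0.0394,0]
[0.0015,-0.0078,0],[0.0033,-0.0155,0],[0.0054,-0.0231,0],[0.0078,-0.0307,0],[0.0105,-0.0381,0]
[0.0030,-0.0073,0],[0.0063,-0.0145,0],[0.0099,-0.0216,0],[0.0137,-0.0285,0],[0.0178,-0.0353,0]
[0.0044,-0.0066,0],[0.0090,-0.0130,0],[0.0140,-0.0192,0],[0.0191,-0.0252,0],[0.0245,-0.0310,0]
[0.0056,-0.0056,0],[0.0114,-0.0109,0],[0.0175,-0.0161,0],[0.0237,-0.0209,0],[0.0302,-0.0256,0]
```

```bash
Z='"dr":[[0,0,0],[0,0,0],[0,0,0],[0,0,0],[0,0,0]]'
python3 -m crank '{"hand":[255,255,255,255,255],"translation":[[-0.0032,-0.0073,0],[-0.0060,-0.0146,0],[-0.0086,-0.0221,0],[-0.0109,-0.0297,0],[-0.0129,-0.0374,0]],"dr":[[0,0,0],[0,0,0],[0,0,0],[0,0,0],[0,0,0]]}' |grep -v rot
python3 -m crank '{"hand":[255,255,255,255,255],"translation":[[-0.0017,-0.0077,0],[-0.0030,-0.0155,0],[-0.0041,-0.0234,0],[-0.0048,-0.0313,0],[-0.0052,-0.0392,0]],"dr":[[0,0,0],[0,0,0],[0,0,0],[0,0,0],[0,0,0]]}' |grep -v rot
python3 -m crank '{"hand":[255,255,255,255,255],"translation":[[-0.0001,-0.0079,0],[0.0001,-0.0158,0],[0.0007,-0.0237,0],[0.0015,-0.0316,0],[0.0027,-0.0394,0]],"dr":[[0,0,0],[0,0,0],[0,0,0],[0,0,0],[0,0,0]]}' |grep -v rot
python3 -m crank '{"hand":[255,255,255,255,255],"translation":[[0.0015,-0.0078,0],[0.0033,-0.0155,0],[0.0054,-0.0231,0],[0.0078,-0.0307,0],[0.0105,-0.0381,0]],"dr":[[0,0,0],[0,0,0],[0,0,0],[0,0,0],[0,0,0]]}' |grep -v rot
python3 -m crank '{"hand":[255,255,255,255,255],"translation":[[0.0030,-0.0073,0],[0.0063,-0.0145,0],[0.0099,-0.0216,0],[0.0137,-0.0285,0],[0.0178,-0.0353,0]],"dr":[[0,0,0],[0,0,0],[0,0,0],[0,0,0],[0,0,0]]}' |grep -v rot
```

```text
time_s: 38.45
position: [0.6206, 0.2188, 0.225]
ft_force: [7.2, 3.4, 1.3]
grip_width: 0.0088
time_s: 38.95
position: [0.5887, 0.1967, 0.2314]
ft_force: [5.7, 4.2, 4.0]
grip_width: 0.0088
time_s: 39.45
position: [0.5561, 0.1741, 0.2284]
ft_force: [3.4, 2.8, 7.1]
grip_width: 0.0088
time_s: 39.95
position: [0.5242, 0.1521, 0.217]
ft_force: [3.2, 1.7, 4.6]
grip_width: 0.009
time_s: 40.45
position: [0.4946, 0.1317, 0.1982]
ft_force: [0.9, 1.2, 4.7]
grip_width: 0.0085
```

```bash

python3 -m crank '{"hand":[255,255,255,255,255],"translation":[[0.0044,-0.0066,0],[0.0090,-0.0130,0],[0.0140,-0.0192,0],[0.0191,-0.0252,0],[0.0245,-0.0310,0]],"dr":[[0,0,0],[0,0,0],[0,0,0],[0,0,0],[0,0,0]]}' |grep -v rot
python3 -m crank '{"hand":[255,255,255,255,255],"translation":[[0.0056,-0.0056,0],[0.0114,-0.0109,0],[0.0175,-0.0161,0],[0.0237,-0.0209,0],[0.0302,-0.0256,0]],"dr":[[0,0,0],[0,0,0],[0,0,0],[0,0,0],[0,0,0]]}' |grep -v rot
python3 - <<'E'
from h import *
s=sensors.observe();p=np.array(s["position"]);u,v=uv(p);print(u,v,p[2],"ang",np.arctan2(u,p[2]-.031),"R",np.hypot(u,p[2]-.031))
E
```

```text
time_s: 40.95
position: [0.4687, 0.1138, 0.1725]
ft_force: [1.6, 1.0, 2.5]
grip_width: 0.0085
time_s: 41.45
position: [0.4477, 0.0993, 0.1421]
ft_force: [2.9, 1.0, 2.1]
grip_width: 0.0085
-0.1630449079936346 0.00044111624600398034 0.14207717685104568 ang -0.9727535373172821 R 0.19728603914076448
```

```bash

python3 -m crank '{"hand":[255,255,255,255],"translation":[[0.0015,-0.001,0],[0.003,-0.002,0],[0.0045,-0.003,0],[0.0045,-0.003,0]],"dr":[[0,0,0],[0,0,0],[0,0,0],[0,0,0]]}' |grep -v rot
python3 - <<'E'
from h import *
s=sensors.observe();p=np.array(s["position"]);u,v=uv(p);print(u,v,p[2],"ang",np.arctan2(u,p[2]-.031),"R",np.hypot(u,p[2]-.031))
E
```

```text
time_s: 41.85
position: [0.4476, 0.099, 0.1409]
ft_force: [0.7, 10.6, 29.4]
grip_width: 0.0087
-0.1633594052705595 0.0002484331728063118 0.14093314524771858 ang -0.9784545025902462 R 0.19690503222215244
```

Against the shut stop (31 N). Release and move to the button.

```bash

python3 -m crank '{"hand":[255,175,175,175,175],"translation":[[-0.0033,0.0025,0],[-0.0033,0.0025,0],[-0.0033,0.0025,0],[-0.0033,0.0025,0],[-0.015,0.0025,0]],"dr":[[0,0,0],[0,0,0],[0,0,0],[0,0,0],[0,0,0]]}' |grep -v rot
python3 -m crank '{"hand":[175,175,175,175,175],"translation":[[-0.04,0,0],[-0.08,-0.01,0],[-0.12,-0.03,0.02],[-0.14,-0.04,0.06],[-0.14,-0.04,0.1]],"dr":[[0,0,0],[0,0,0],[0,0,0],[0,0,0],[0,0,0]]}' |grep -v rot
python3 - <<'E'
from h import *
go(.6375,-.1017,.2,YAW)
grab("scene","sceneA");grab("wrist","wristA")
T=np.load("/tmp/sceneA.npz")["W"].reshape(-1,3);q=uv(T);R=np.hypot(q[:,0],T[:,2]-.05)
k=(R>.18)&(R<.215)&(abs(q[:,1])<.07)&(q[:,0]<0)&(T[:,2]>.1)&(T[:,2]<.2);print("handle",k.sum(),np.median(q[k,0]),np.median(T[k,2]),"(ajar start was -.1517,.1766; shift for closed ~ -.009,-.012)")
cv2.imwrite("pics/A.png",cv2.hconcat([cv2.resize(cv2.imread("pics/wristA.png"),(400,300)),cv2.resize(cv2.imread("pics/sceneA.png")[180:480,120:520],(400,300))]))
E
```

```text
time_s: 42.35
position: [0.4464, 0.0991, 0.1518]
ft_force: [-0.0, 0.1, 0.0]
grip_width: 0.027
time_s: 42.85
position: [0.4719, -0.0071, 0.2963]
ft_force: [0.7, 0.6, -0.8]
grip_width: 0.0269
tr [0.0973, 0.0818, 0.1717] dr [0.0011, 0.0044, -0.0034] t 42.85 F [ 0.7  0.6 -0.8] w 0.0269
handle 365 -0.15950585817976737 0.1658554556435512 (ajar start was -.1517,.1766; shift for closed ~ -.009,-.012)
```

View pics/A.png

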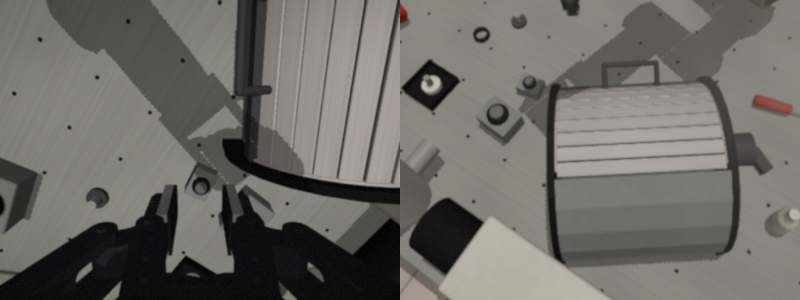

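```bash

python3 -m crank '{"hand":[255,255,255,255,255],"translation":[[0,0.018,0.038],[0,0.036,0.076],[0.01,0.054,0.114],[0.04,0.072,0.152],[0.08,0.0818,0.1717]],"dr":[[0,0,0],[0,0,0],[0,0,0],[0,0,0],[0.001,0,0]]}' |grep -v rot
python3 -m crank '{"hand":[255,255,255],"translation":[[0.017,0,0],[0.017,0,0],[0.017,0,0]],"dr":[[0,0,0],[0,0,0],[0,0,0]]}' |grep -v rot
python3 - <<'E'
from h import *
go(.6375,-.1017,.075,YAW)
for n in ("top","scene"):
    grab(n,n+"B");W=np.load(f"/tmp/{n}B.npz")["W"].reshape(-1,3);k=(np.hypot(W[:,0]-.6375,W[:,1]+.1017)<.013)&(W[:,2]<.08)&(W[:,2]>.05)
    print(n,k.sum(),np.median(W[k,2]) if k.any() else None)
S=np.load("/tmp/top9.npz")["W"].reshape(-1,3);k=(np.hypot(S[:,0]-.6375,S[:,1]+.1017)<.022)&(S[:,2]>.056)
print((S[k].mean(0)*1000).round(1),cv2.minEnclosingCircle((S[k&(S[:,2]>.065)][:,:2]*1000).astype(np.float32)),np.histogram(S[k,2],bins=np.arange(.055,.075,.002)))
E
```

```text
time_s: 43.45
position: [0.6388, -0.1016, 0.2123]
ft_force: [0.1, -0.8, -0.4]
grip_width: 0.0
time_s: 43.75
position: [0.6366, -0.0998, 0.1968]
ft_force: [-0.7, 0.2, 1.3]
grip_width: 0.0001
tr [0.1218, -0.0004, 0.0021] dr [0.0001, -0.0001, 0.0] t 43.75 F [-0.7  0.2  1.3] w 0.0001
top 0 None
scene 122 0.06695744898180545
[ 636.8 -101.3   62.8] ((638.5433349609375, -101.61968231201172), 14.68368911743164) (array([25, 46, 13,  9, 25, 37, 31, 14,  1]), array([0.055, 0.057, 0.059, 0.061, 0.063, 0.065, 0.067, 0.069, 0.071,
       0.073]))
```

```bash

python3 -m crank '{"hand":[255,255,255,255,255],"translation":[[0.04,0,0.002],[0.08,0,0.002],[0.11,0,0.002],[0.12,0,0.002],[0.124,0,0.002]],"dr":[[0,0,0],[0,0,0],[0,0,0],[0,0,0],[0,0,0]]}' |grep -v rot
python3 -m crank '{"hand":[255,255,255,255,255],"translation":[[0.002,0,0],[0.004,0,0],[0.006,0,0],[0.008,0,0],[0.009,0,0]],"dr":[[0,0,0],[0,0,0],[0,0,0],[0,0,0],[0,0,0]]}' |grep -v rot
```

```text
time_s: 44.35
position: [0.6382, -0.1018, 0.0729]
ft_force: [0.5, 0.3, 0.4]
grip_width: 0.0004
time_s: 44.85
position: [0.6384, -0.102, 0.0638]
ft_force: [0.7, -0.4, 3.5]
grip_width: 0.0
```

```bash

python3 -m crank '{"hand":[255,255,255],"translation":[[0.001,0,0],[0.002,0,0],[0.002,0,0]],"dr":[[0,0,0],[0,0,0],[0,0,0]]}' |grep -v rot
python3 -m crank '{"hand":[255,255,255],"translation":[[0.001,0,0],[0.0015,0,0],[0.0015,0,0]],"dr":[[0,0,0],[0,0,0],[0,0,0]]}' |grep -v rot
python3 -m crank '{"hand":[255,255,255],"translation":[[0.0005,0,0],[0.001,0,0],[0.001,0,0]],"dr":[[0,0,0],[0,0,0],[0,0,0]]}' |grep -v rot
```

```text
time_s: 45.15
position: [0.6384, -0.102, 0.0615]
ft_force: [1.6, -0.7, 3.5]
grip_width: 0.0001
time_s: 45.45
position: [0.6384, -0.102, 0.061]
ft_force: [0.6, 0.0, 10.8]
grip_width: 0.0001
time_s: 45.75
position: [0.6385, -0.102, 0.0609]
ft_force: [-3.0, 0.5, 18.0]
grip_width: -0.0001
```

Bottomed: force rose 3.5→18 N with the tip stopped at 0.0609. Retract and check.

```bash

python3 -m crank '{"hand":[255,255,255,255,255],"translation":[[-0.005,0,0],[-0.02,0,0],[-0.06,0,0],[-0.11,0,0],[-0.16,0,0]],"dr":[[0,0,0],[0,0,0],[0,0,0],[0,0,0],[0,0,0]]}' |grep -v rot
python3 -m crank '{"hand":[255,255,255,255,255],"translation":[[-0.02,-0.05,0],[-0.03,-0.1,0.0],[-0.03,-0.14,0.0],[-0.03,-0.18,0.0],[-0.03,-0.18,0.0]],"dr":[[0,0,0],[0,0,0],[0,0,0],[0,0,0],[0,0,0]]}' |grep -v rot
python3 - <<'E'
from h import *
for n in("top","scene"):
    grab(n,n+"C");W=np.load(f"/tmp/{n}C.npz")["W"].reshape(-1,3)
    k=(np.hypot(W[:,0]-.6375,W[:,1]+.1017)<.012)&(W[:,2]<.08)&(W[:,2]>.05);print(n,"button z",k.sum(),np.median(W[k,2]) if k.any() else None)
    q=uv(W);R=np.hypot(q[:,0],W[:,2]-.05);k=(R>.18)&(R<.215)&(abs(q[:,1])<.07)&(q[:,0]<0)&(W[:,2]>.1)&(W[:,2]<.2);print("handle",k.sum(),np.median(q[k,0]),np.median(W[k,2]))
    k=(np.hypot(W[:,0]-.65,W[:,1]+.295)<.035)&(W[:,2]>.036)&(W[:,2]<.06);print("puck stem",k.sum(),W[k].mean(0).round(4))
cv2.imwrite('pics/C.png',cv2.imread('pics/topC.png'))
print(sensors.observe()["time_s"])
E
```

```text
time_s: 46.25
position: [0.6369, -0.1015, 0.2193]
ft_force: [1.3, 0.6, 0.1]
grip_width: -0.0002
time_s: 46.75
position: [0.4865, -0.206, 0.2484]
ft_force: [1.4, 0.4, 0.6]
grip_width: -0.0001
top button z 76 0.06716884255417876
handle 273 -0.16117198404197947 0.16659637427040075
puck stem 30 [ 0.65   -0.2912  0.0461]
scene button z 99 0.06673415768063795
handle 365 -0.1597120325133898 0.16573261537635764
puck stem 42 [ 0.6504 -0.2915  0.0452]
46.85
```

View pics/C.png

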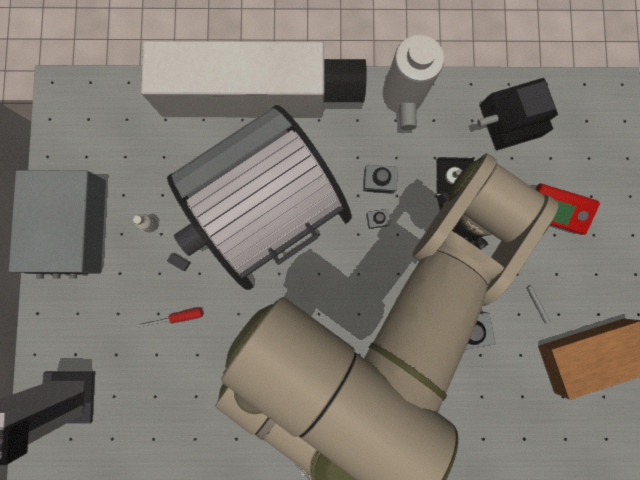

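```bash
python3 -c "
from rig import env
print(env.close_job())"
```

```text
the job is handed in; nothing more can be done
None
```

I finished the job in the order asked and handed it in at about 47 s.

**What I did:**
- I rolled the shutter open until it hit its end stop, where the force jumped to about 33 N.
- I stood the puck in its black case.
- I stood the three holders on the table on three station squares; the fourth square is empty. I found no fourth holder in the top or scene pictures.
- I rolled the shutter shut until it hit its stop at about 31 N.
- I pressed the start button on the middle-sized box (60 × 80 mm). The force rose to 18 N with no further travel, and I let it spring back.

**Last checks:**
- **Holders:** their centres measured about 1.0 to 1.7 mm off the square centres (the last one furthest), and turned less than 1°. I left those offsets as they were. I measured this just before shutting and could not see the holders afterwards.
- **Puck:** it is upright in the case. The pictures put it about 4 mm off the case centre, though the gripper's own position when it let go was within about 1.5 mm.
- **Button:** it is back up at 67 mm, and bottomed at 61 mm when pressed.
- **Shutter:** the handle still measured shut after the press.
- **Everything else:** I touched nothing else on the table, and it looks unmoved. The final top picture has the lens ring, the post base and part of the large button box hidden behind the arm; they were in place in the pictures just before the shutter was shut.

No check failed. The only disagreement is the puck position above.

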